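# Size and fill the gap in a lead shield, then wipe-test it

### The arm

A 6-joint arm with a two-finger parallel gripper is mounted at the origin on the work surface; the furniture and walls round the work are solid. World frame = base frame: x ahead of the robot, y to its left, z up, the work surface at z = 0. Lengths are in m, angles in rad, forces in N, time in s.
With the tool pointing down it reaches from about 0.4 to 0.825 m from the base axis. Payload 7 kg.
Tool frame: the origin (TCP) lies midway between the tips of the shut fingers; the grasp point (between the pads) lies 19 mm behind it; y points along the fingers, z is the direction in which the jaws open and shut, and the axes are right-handed (so a half turn about y gives the same grasp; the last joint's range is limited). The gripper opens to 88 mm and grips with 3 to 60 N. Pads are 19 mm wide; open, the fingers measure 130 mm over their backs; the gripper's body (78 mm by 193 mm) begins 47 mm behind the grasp point.
Start: joints at [1.587, 0.359, 0.012, 0, -1.224, -0.288], TCP at [0.181, 0.65, 0.227] pointing down, gripper open.
Joint ranges: [-3.07, 3.07], [-1.43, 2.12], [-1.02, 1.25], [-3.03, 1.67], [-3.05, -0], [-3.03, 3.03]. Speed limits (rad/s): [2.39, 2.39, 3.01, 3.14, 3.14, 3.14].

### API

Orientations are given as [roll, pitch, yaw] about the fixed x, y, z axes, in that order (R = Rz(yaw) Ry(pitch) Rx(roll)).
In Python, from station import arm gives the robot as it stands.
- The arm moves only by the tool move_arm, never from a script. Its argument "deltas" is a list of rows, each an object with "dp": the shift along the tool's x, y, z in mm, a list of three; "rotation": the turn, a rotation vector about the tool's x, y, z in degrees, a list of three. A call has 1 to 5 rows; each row shifts and turns the pose as measured when the row begins, along the tool's axes as they then stand; what a row does not reach is not made up. A row lasts 1/12 s, in which the tool goes at most 41.7 mm and 7.16 degrees, less where a joint would pass 70% of its speed; a pose out of reach is approached as far as the arm can. A call is refused whole if a number of a shift passes 41.7 or a number of a turn 7.16, either way. A call with a gripper value outside its range is refused whole. "jaw" is the closure in counts, from 0 (fully open) to 255 (shut), set as the call begins (left out, the last holds). The fingers move at their own pace and stop on an object; "squeeze" is the grip in N (left out, the last holds). Time passes only in rows, so rows that do not move let the fingers close. It gives the time, the measured TCP pose, the force and the opening at its end, in the units of the state.
- arm.get_state(): the state, without advancing time (a new reading comes with each control period).
- arm.grab_frame(name): name is "scene" or "top"; returns a dict with "pixels" (420x560x3 uint8, red, green, blue), "z_map" (420x560 float32, m along the optical axis (not along the pixel's ray), 0 where there is no reading), "fx", "fy", "cx", "cy" (pixels), "cam_to_world" (4x4, takes a point from camera to world coordinates). Camera axes: x right, y down, z forward; pixel columns grow to the right and rows downward; lengths in m; the calibration is good to about 2 mm. A picture is of the moment at which its call begins.
- arm.job_done(): hands the job in, once; it reports no verdict.
The state is a dict: "t": time; "q": joint angles; "qd": joint speeds; "joint_efforts": joint torques, N m; "eef_pos": TCP position; "ee_rot": TCP orientation; "force": force on the tool from outside, world axes, zero at the start; "moment": the same for the moment, N m; "width": finger opening in m.
Only numpy, scipy, OpenCV 4.12 (cv2) and the standard library are available. Lean on these libraries where they do the work, as an engineer would, in place of code of your own. Each camera call takes 0.05 s, during which the arm holds its last target.

### The job

First clear every capped syringe that lies on the two grey bricks into the kidney dish. Then find the spacer block that just fits the gap between the bricks: try them in the middle of the gap from the thinnest up, putting each one that is not right back upright on the tray, and leave the thickest one that goes all the way down standing in the gap. Last, take the wipe-test tool and draw its foot with light, steady pressure along the top of the fixed (near) brick from the yellow line to the red line, then stand it upright on its rubber mat again; leave the small lead pot behind the bricks alone.

Things in the scene. Friction and masses are not known exactly. Their poses are not given: they have to be found in the camera images.
- wall: Fixed part of the lead shield, an aluminium base plate 126 x 176 mm, 8 mm thick, with the grey fixed brick. Origin: at bench level under the middle of the brick's gap face; x points away from the robot across the gap, y to the left along it, z up. The brick fills x -50 to 0, y -80 to 80, z 8 to 58 mm; the gap begins at x = 0, its floor is the plate (z = 8 mm).
- gap_mouth (a point): Middle of the fixed brick's gap face, level with the brick tops (58 mm up); axes as wall. Across the gap (towards +x) stands a second grey brick, also fixed, 35 mm deep, as long and high, its face parallel. The gap's width differs from start to start, 25 to 40 mm, and is not told. Its top edges are rounded to 5 mm. A block that fits feels up to 10 N of drag from the leaf on the way down.
- leaf (a joint): Telltale (rad): a yellow sprung leaf, 30 mm wide, in the middle of the far brick's gap face. 0 = free, its lower end 6 mm out in the gap; grows by 0.028 per mm as a block presses it, 0.17 = flush. It pushes with 1 to 2 N, shoving a released block towards the fixed brick, so that of the released blocks only the thickest that goes in still presses it. A red pointer at the left end turns with it.
- tray: Steel tray for the spacer blocks, fixed, 70 (x) x 222 (y) mm over all, rim 12 mm high and 4 mm wide, inner floor 4 mm above the bench. Origin: centre of its underside, at bench level; x across it, y along it.
- wipe_mid (a point): Middle of the wipe-test tool's grip: a white upright handle 24 x 24 mm and 56 mm long on a blue collar, with a sprung blue foot 36 x 36 mm below. This point is 56 mm above the foot's lower face when the spring is free and 30 mm below the handle's top; grip the handle from 20 mm below this point to 28 mm above it. z is up when it stands.
- wipe_foot (a joint): How far the wipe tool's foot is pushed in against its spring (m): 0 = free, stop at 0.016. The spring gives 1.6 N at the start of travel and 0.4 N more per mm, so 6 to 10 mm is the proper light pressure; it stays at 0 when the tool just stands.
- foot_face (a point): Centre of the lower face of the wipe tool's foot.
- wipe_start (a point): Yellow line across the top of the fixed brick, near its left end: a point on the brick's top face (58 mm above the bench), mid-way across it; the wipe starts here. y points along the brick, from the right end to the left.
- wipe_end (a point): Red line across the top of the fixed brick, near its right end, likewise: the wipe ends here, 110 mm from the start.
- mat: Round black rubber mat, 56 mm across and 3 mm thick, fixed: the wipe tool stands on it. Origin: centre of its underside, at bench level.
- dish: Stainless kidney dish, loose, 114 (x) x 217 (y) x 36 mm, floor about 5 mm thick. Origin: centre of its underside. Clear floor inside: roughly x -25 to 45 mm, y -55 to 60 mm; walls slope outward.
- pot_mid (a point): Bystander: small grey lead vial pot with a knob on its lid, 50 mm across, 92 mm high, loose, upright behind the left end of the bricks; this point is half-way up. Leave alone.
- block_20_mid (a point): Middle (half-way up) of the spacer block 20 mm thick: aluminium, 20 (x, its thickness) x 44 (y) x 50 mm high, lower edges rounded to 4 mm, with a yellow handle 12 (x) x 30 (y) x 42 mm on top, 92 mm high in all. This point is 46 mm above the underside; the handle runs from 4 to 46 mm above it. z is up. Starts upright in any of the four places on the tray, x across the tray.
- block_25_mid (a point): Middle (half-way up) of the spacer block 25 mm thick: aluminium, 25 (x, its thickness) x 44 (y) x 50 mm high, lower edges rounded to 4 mm, with a green handle 12 (x) x 30 (y) x 42 mm on top, 92 mm high in all. This point is 46 mm above the underside; the handle runs from 4 to 46 mm above it. z is up. Starts upright in any of the four places on the tray, x across the tray.
- block_30_mid (a point): Middle (half-way up) of the spacer block 30 mm thick: aluminium, 30 (x, its thickness) x 44 (y) x 50 mm high, lower edges rounded to 4 mm, with a blue handle 12 (x) x 30 (y) x 42 mm on top, 92 mm high in all. This point is 46 mm above the underside; the handle runs from 4 to 46 mm above it. z is up. Starts upright in any of the four places on the tray, x across the tray.
- block_35_mid (a point): Middle (half-way up) of the spacer block 35 mm thick: aluminium, 35 (x, its thickness) x 44 (y) x 50 mm high, lower edges rounded to 4 mm, with a red handle 12 (x) x 30 (y) x 42 mm on top, 92 mm high in all. This point is 46 mm above the underside; the handle runs from 4 to 46 mm above it. z is up. Starts upright in any of the four places on the tray, x across the tray.
- syringe_1_mid (a point): Middle of the capped syringe with the green cap, lying on top of one of the two bricks (absent in some starts): solid part 16 mm wide (x), 104 mm long (y), 16 mm high, this point at its centre, 8 mm above what it lies on; the cap sticks 25 mm out beyond the solid part at the -y end. Weighs 14 g.
- syringe_2_mid (a point): Middle of the capped syringe with the orange cap, lying on top of one of the two bricks (absent in some starts): solid part 16 mm wide (x), 104 mm long (y), 16 mm high, this point at its centre, 8 mm above what it lies on; the cap sticks 25 mm out beyond the solid part at the -y end. Weighs 14 g.

How it is judged:
By the outcome, as a careful person would: the job done as asked, in the order asked, and still so for the second after the job is handed in, with the robot touching nothing.
Of syringe_1, syringe_2 only 1 to 2 are there at a start; the rules pass over those that are not, and their reading is None.
At some moment in a run one of dish may be knocked a few centimetres aside while the robot is not near it.
It also fails if it takes over 210 s, if anything falls off the work surface, if the arm or the gripper's body presses on something with over 40 N, if the wrist force passes 120 N, or if a joint passes its speed limit or range.

## Working session

There is one attempt and no reset: what is moved stays moved. The work goes in short steps, Python scripts to look and compute and a tool call to move; the robot and the scene stay as the last step left them, time stands still between calls to the robot, and variables do not carry over. Pictures are saved under pics/ and viewed, and the job is handed in when it is done.

Besides the shell and the picture viewer there is one more tool, called after "Request:" in YAML: its name, and indented under it one key for each argument. move_arm: Moves the arm, as the interface text tells. Its arguments: {"type":"object","properties":{"deltas":{"type":"array","items":{"type":"object","properties":{"dp":{"type":"array","items":{"type":"number"}},"rotation":{"type":"array","items":{"type":"number"}}}}},"jaw":{"type":"number"},"squeeze":{"type":"number"}},"required":["deltas"]}

```bash
ls; mkdir -p pics; python3 - <<'E'
from station import arm
import cv2
s=arm.get_state()
for k,v in s.items(): print(k,v)
for n in ("scene","top"):
    f=arm.grab_frame(n); cv2.imwrite(f"pics/{n}0.png",f["pixels"][:,:,::-1]); print(n,f["fx"],f["fy"],f["cx"],f["cy"]); print(f["cam_to_world"])
E
```

```text
pics
t 0.0
q [ 1.58710664e+00  3.59401188e-01  1.10826513e-02 -3.70070169e-04
 -1.22408558e+00 -2.88084331e-01]
qd [-8.51275473e-04  6.62495412e-04 -7.52306235e-05 -5.14807212e-04
  1.14557724e-03  5.88684265e-04]
joint_efforts [-1.53086468e-03 -5.82713270e+01  2.93062896e+01  6.99726686e+00
  6.84000668e-03 -1.57679519e-04]
eef_pos [0.1810952  0.64975884 0.22562019]
ee_rot [-1.56915594e+00  1.23293340e-04  2.86969270e+00]
force [0.32650906 0.2290906  0.05109915]
moment [-0.05920058  0.01654523  0.01906051]
width 0.08802493766641106
scene 447.8206098378066 447.8206098378066 276.1277301004009 207.5467623525819
[[-9.97110872e-01 -5.44209709e-02  5.29930892e-02  4.48391790e-01]
 [-7.59582606e-02  7.09745182e-01 -7.00351425e-01  6.25094494e-01]
 [ 5.02214726e-04 -7.02353283e-01 -7.11828360e-01  7.52512768e-01]
 [ 0.00000000e+00  0.00000000e+00  0.00000000e+00  1.00000000e+00]]
top 426.3560307266643 426.3560307266643 280.23462972317066 212.12078693975164
[[ 0.02434475 -0.99570785  0.08929285  0.40380123]
 [-0.99968922 -0.02472654 -0.0031719  -0.04473302]
 [ 0.00536619 -0.08918788 -0.99600036  0.93724311]
 [ 0.          0.          0.          1.        ]]
```

View pics/scene0.png

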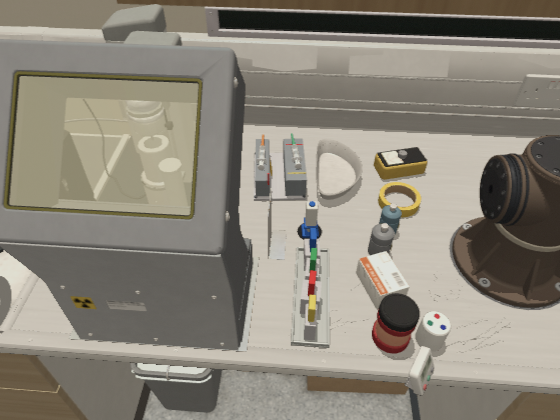

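View pics/top0.png

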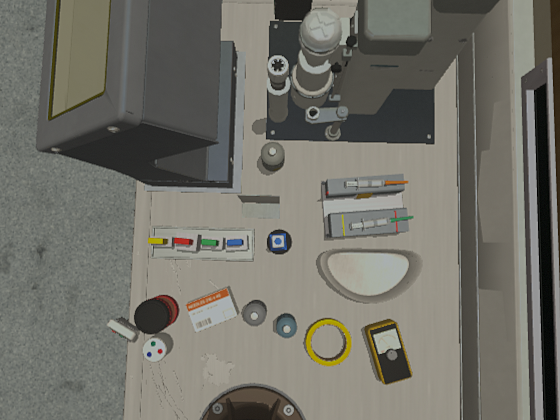

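```bash
cat > h.py <<'E'
import numpy as np, cv2
from station import arm
def cloud(f):
    z=f["z_map"]; v,u=np.mgrid[0:z.shape[0],0:z.shape[1]]
    P=np.stack([(u-f["cx"])/f["fx"]*z,(v-f["cy"])/f["fy"]*z,z,np.ones_like(z)],-1)@f["cam_to_world"].T
    P=P[...,:3]; P[z<=0]=np.nan
    return P
def proj(f,p):
    c=np.linalg.inv(f["cam_to_world"])@np.r_[p,1]
    return c[0]/c[2]*f["fx"]+f["cx"],c[1]/c[2]*f["fy"]+f["cy"]
def crop(n,box,name,s=3,f=None):
    f=f or arm.grab_frame(n); u0,v0,u1,v1=box
    cv2.imwrite(f"pics/{name}.png",cv2.resize(f["pixels"][v0:v1,u0:u1,::-1],None,fx=s,fy=s,interpolation=cv2.INTER_CUBIC)); return f
E
python3 - <<'E'
from h import *
f=crop("top",(230,130,430,310),"t1",4)
P=cloud(f)
np.save("/tmp/P.npy",P)
f2=crop("scene",(230,110,380,350),"s1",2.5) if 0 else arm.grab_frame("scene")
im=f2["pixels"][120:350,225:375,::-1]; cv2.imwrite("pics/s1.png",cv2.resize(im,None,fx=2.6,fy=2.6,interpolation=cv2.INTER_CUBIC))
# height map
H=np.clip(P[...,2]*1000,0,255); H=np.nan_to_num(H).astype(np.uint8)
cv2.imwrite("pics/hm.png",cv2.applyColorMap(H,cv2.COLORMAP_JET))
for u,v in [(157,241),(183,241),(209,243),(235,243),(278,241),(272,155),(260,205),(268,200),(250,235),(335,224),(395,222),(340,186),(400,186),(360,200),(350,205),(370,275),(240,232),(327,228)]:
    print(u,v,(P[v,u]*1000).round(0))
E
```

```text
157 241 [416. 194.  94.]
183 241 [417. 142.  97.]
209 243 [415.  91.  96.]
235 243 [416.  40.  97.]
278 241 [422. -44.  94.]
272 155 [596. -28.  87.]
260 205 [502.  -3.   0.]
268 200 [507. -22.  63.]
250 235 [436.  17.   3.]
335 224 [ 461. -161.   58.]
395 222 [ 468. -286.   56.]
340 186 [ 540. -171.   58.]
400 186 [ 543. -296.   59.]
360 200 [ 518. -222.    8.]
350 205 [ 507. -200.    9.]
370 275 [ 355. -247.   -1.]
240 232 [442.  39.   4.]
327 228 [ 455. -151.    7.]
```

View pics/t1.png

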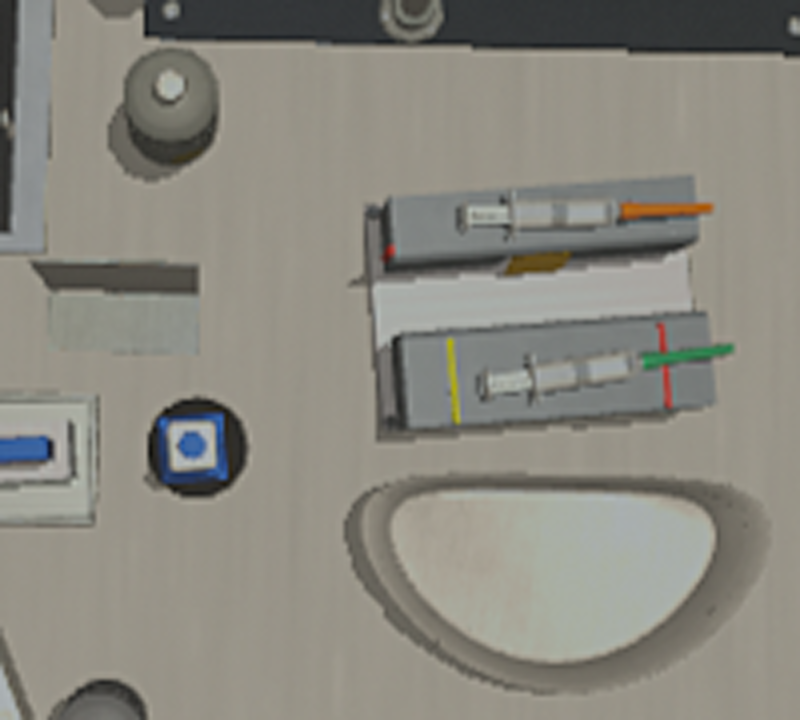

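View pics/s1.png

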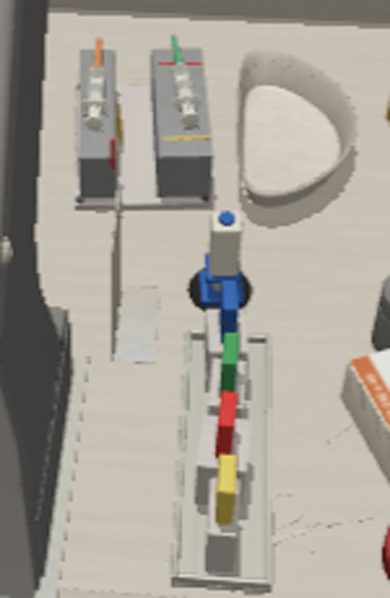

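View pics/hm.png

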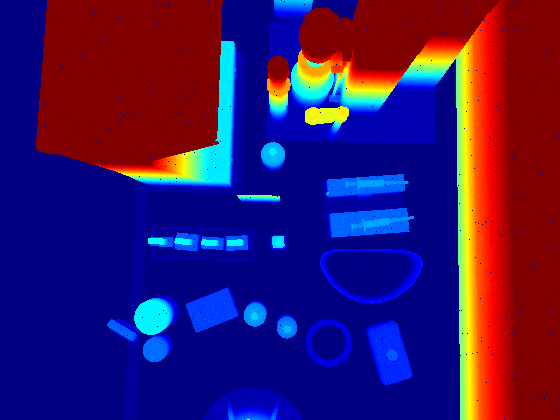

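```bash
python3 - <<'E'
from h import *
f=arm.grab_frame("top"); P=cloud(f); g=arm.grab_frame("scene"); Q=cloud(g)
def rect(name,C,m):
    pts=(C[m][:,:2]*1000).astype(np.float32)
    r=cv2.minAreaRect(pts); print(name,len(pts),"c",np.round(r[0],1),"s",np.round(r[1],1),"a",round(r[2],2),"z",np.round(np.median(C[m][:,2])*1000,1))
for nm,C in (("top",P),("scn",Q)):
    x,y,z=C[...,0],C[...,1],C[...,2]
    rect(nm+" near",C,(x>.42)&(x<.50)&(y<-.12)&(y>-.32)&(abs(z-.058)<.004))
    rect(nm+" far",C,(x>.51)&(x<.57)&(y<-.12)&(y>-.32)&(abs(z-.058)<.004))
    m=(x>.46)&(x<.52)&(y<.08)&(y>-.08)&(z>.03)
    print("panel",np.nanmin(C[m],0),np.nanmax(C[m],0))
    for y0 in (.194,.142,.091,.040):
        rect(nm+" handle",C,(abs(x-.416)<.03)&(abs(y-y0)<.024)&(z>.085)&(z<.105))
    rect(nm+" wipe",C,(abs(x-.42)<.04)&(abs(y+.045)<.03)&(z>.08)&(z<.105))
    for a,b in((.50,.9),):
        m=(x>.56)&(x<.75)&(y<.0)&(y>-.36)&(z>.1); 
        if m.any(): print("back",np.nanmin(C[m],0),np.nanmax(C[m],0))
    rect(nm+" dish",C,(x>.27)&(x<.43)&(y<-.1)&(y>-.38)&(z>.028)&(z<.045))
    rect(nm+" syr near",C,(x>.42)&(x<.50)&(y<-.12)&(y>-.36)&(z>.066)&(z<.09))
    rect(nm+" syr far",C,(x>.51)&(x<.57)&(y<-.12)&(y>-.36)&(z>.066)&(z<.09))
E
```

```text
top near 1493 c [ 466.6 -232.5] s [ 49.8 160.9] a 5.66 z 57.5
top far 938 c [ 544.6 -222.1] s [ 35.1 164.1] a 5.75 z 57.5
panel [ 0.50614547 -0.04445113  0.03000811] [0.50893468 0.03683864 0.13247698]
top handle 102 c [416.3 197. ] s [11.8 29.7] a 0.86 z 95.4
top handle 96 c [417.4 145.5] s [29.8 11.8] a 89.92 z 95.5
top handle 95 c [416.5  92.5] s [30.5 11.7] a 89.67 z 95.1
top handle 99 c [418.   41.4] s [11.9 29.7] a 1.54 z 95.5
top wipe 140 c [421.2 -44.4] s [21.9 23.9] a 1.57 z 89.1
back [ 0.64296122 -0.25632555  0.10000755] [ 0.74999395 -0.01710322  0.3568053 ]
top dish 784 c [ 354.9 -242. ] s [112.8 215.4] a 1.39 z 33.1
top syr near 324 c [ 463.9 -255.9] s [ 22.8 127.8] a 5.11 z 70.9
top syr far 320 c [ 546.6 -223.3] s [ 23.8 170.8] a 9.37 z 71.1
scn near 692 c [ 468.3 -230.2] s [ 50. 165.] a 5.57 z 58.4
scn far 418 c [ 546.5 -220. ] s [ 33.3 166.2] a 5.03 z 58.6
panel [ 0.50811431 -0.04257095  0.03176205] [0.51022235 0.04036814 0.1327175 ]
scn handle 127 c [418.7 200.5] s [29.3 11.9] a 87.77 z 96.1
scn handle 114 c [419.3 147.6] s [32.8 11.8] a 85.61 z 96.1
scn handle 101 c [418.1  95.4] s [30.7 11.9] a 87.22 z 96.0
scn handle 96 c [420.   44.7] s [11.9 29. ] a 1.83 z 95.6
scn wipe 117 c [423.4 -41.4] s [23.3 25.1] a 6.25 z 89.5
back [ 0.70819643 -0.25395738  0.32960898] [ 0.74980357 -0.1933936   0.35790213]
scn dish 393 c [ 356.4 -240. ] s [111.3 216.8] a 0.75 z 33.7
scn syr near 172 c [ 465.  -255.1] s [ 24.2 131. ] a 4.44 z 71.5
scn syr far 182 c [ 549.1 -220.4] s [ 26.  169.8] a 9.38 z 72.1
```

```bash
python3 - <<'E'
from h import *
for n in("top","scene"):
    f=arm.grab_frame(n); C=cloud(f); x,y,z=C[...,0],C[...,1],C[...,2]
    for nm,m in (("near",(x>.44)&(x<.493)&(y<-.17)&(y>-.36)&(z>.0635)&(z<.09)),("far",(x>.523)&(x<.57)&(y<-.14)&(y>-.36)&(z>.0635)&(z<.09))):
        lab,L=cv2.connectedComponents(m.astype(np.uint8)); 
        k=max(range(1,lab),key=lambda k:(L==k).sum()); m=L==k
        p=C[m][:,:2]*1000; l=cv2.fitLine(p.astype(np.float32),cv2.DIST_L1,0,.01,.01).ravel()
        d=l[:2]*(1 if l[1]>0 else -1); s=(p-l[2:])@d; e0,e1=l[2:]+d*s.min(),l[2:]+d*s.max()
        print(n,nm,m.sum(),"len",round(s.max()-s.min(),1),"yaw",np.degrees(np.arctan2(-d[0],d[1])).round(1),"solid mid",(e1-52*d).round(1),"capend",e0.round(1),"zmax",C[m][:,2].max().round(4))
    for col in ("wall",):
        m=(y<-.34)&(x>.3)&(x<.6)&(z>.05); print("right wall max y",np.nanmax(y[m]), np.nanmin(x[m]))
    # lines on near brick
    hsv=cv2.cvtColor(f["pixels"],cv2.COLOR_RGB2HSV)
    b=(x>.43)&(x<.50)&(y<-.14)&(y>-.32)&(abs(z-.058)<.004)&(hsv[...,1]>120)
    for nm,m in (("yel",b&(abs(hsv[...,0].astype(int)-27)<8)),("red",b&((hsv[...,0]<8)|(hsv[...,0]>172)))):
        print(n,nm,m.sum(),(np.nanmean(C[m],0)*1000).round(1) if m.any() else '')
E
```

```text
top near 350 len 130.3 yaw 10.0 solid mid [ 465.1 -243.6] capend [ 478.7 -320.7] zmax 0.0767
top far 331 len 128.1 yaw 3.4 solid mid [ 546.2 -232.6] capend [ 550.7 -308.7] zmax 0.0771
right wall max y -0.38587013852318064 0.3000105084499307
top yel 31 [ 458.1 -177.7   58.1]
top red 24 [ 468.6 -287.1   58.3]
scene near 192 len 131.3 yaw 10.0 solid mid [ 467.2 -240.1] capend [ 481.  -318.2] zmax 0.077
scene far 188 len 133.9 yaw 3.3 solid mid [ 547.9 -228.3] capend [ 552.6 -310.1] zmax 0.077
right wall max y -0.3804598701194728 0.3000046255032397
scene yel 0 
scene red 11 [ 473.9 -285.8   59. ]
```

```bash
cat > plan.py <<'E'
import sys
from h import *
from scipy.spatial.transform import Rotation as Ro
def plan(p,yaw,n=None,vmax=40,s=None,maxrows=60,verbose=1):
    """p mm world tcp, yaw deg; prints rows"""
    s=s or arm.get_state()
    R=Ro.from_euler('xyz',s["ee_rot"]); c=np.array(s["eef_pos"])*1000
    T=Ro.from_euler('xyz',[-90,0,yaw],degrees=True)
    p=np.array(p,float)
    rv=(R.inv()*T).as_rotvec(degrees=True)
    N=n or max(1,int(np.ceil(max(np.linalg.norm(p-c)/vmax,np.abs(rv).max()/7.0))))
    out=[]
    for i in range(N):
        d=R.inv().apply((p-c)/N)
        out.append({"dp":[float(round(a,1)) for a in d],"rotation":[float(round(a,2)) for a in rv/N]})
        c=c+(p-c)/N*0+R.apply(d); R=R*Ro.from_rotvec(rv/N,degrees=True)
        p2=p
        # constant step
        if i==0: step=(p-(c-R.apply([0,0,0])))  # unused
    # recompute with constant world step
    R=Ro.from_euler('xyz',s["ee_rot"]); c0=np.array(s["eef_pos"])*1000; out=[]
    for i in range(N):
        d=R.inv().apply((p-c0)/N)
        out.append((d.round(1).tolist(),(rv/N).round(2).tolist())); R=R*Ro.from_rotvec(rv/N,degrees=True)
    print("pos",c0.round(1),"yaw",np.degrees(s["ee_rot"]).round(1),"w",round(s["width"]*1000,1),"F",np.round(s["force"],1),"t",round(s["t"],2),"N",N)
    for d,r in out[:maxrows]: print('{"dp":%s,"rotation":%s}'%(d,r))
if __name__=="__main__":
    a=[float(v) for v in sys.argv[1:]]
    plan(a[:3],a[3],int(a[4]) if len(a)>4 and a[4] else None)
E
python3 - <<'E'
from h import *
for n in("top","scene"):
    C=cloud(arm.grab_frame(n)).reshape(-1,3); x,y,z=C.T
    for z0,z1 in((.05,.1),(.1,.2),(.2,.35),(.35,.8)):
        m=(z>z0)&(z<z1)&(y>-.0)&(x>.3); print(n,z0,"hotcell min x",np.percentile(x[m],0.5).round(3) if m.any() else 0, end=' ')
        m=(z>z0)&(z<z1)&(y<-.34)&(x>.3)&(x<.6); print("wall max y",np.nanpercentile(y[m],99.5).round(3) if m.any() else 0)
E
python3 plan.py 400 200 226 110
```

```text
top 0.05 hotcell min x 0.302 wall max y 0
top 0.1 hotcell min x 0.506 wall max y -0.387
top 0.2 hotcell min x 0.534 wall max y -0.388
top 0.35 hotcell min x 0.534 wall max y 0
scene 0.05 hotcell min x 0.301 wall max y -0.402
scene 0.1 hotcell min x 0.509 wall max y -0.383
scene 0.2 hotcell min x 0.537 wall max y -0.385
scene 0.35 hotcell min x 0.535 wall max y -0.435
pos [181.2 650.2 226.5] yaw [-90.    0.  164.4] w 87.6 F [-0.5  0.2  0.3] t 0.5 N 13
{"dp":[-25.5, 0.0, 28.8],"rotation":[-0.0, 4.19, -0.0]}
{"dp":[-27.5, 0.0, 26.9],"rotation":[-0.0, 4.19, -0.0]}
{"dp":[-29.4, 0.0, 24.8],"rotation":[-0.0, 4.19, -0.0]}
{"dp":[-31.2, 0.0, 22.6],"rotation":[-0.0, 4.19, -0.0]}
{"dp":[-32.7, 0.0, 20.3],"rotation":[-0.0, 4.19, -0.0]}
{"dp":[-34.1, 0.0, 17.8],"rotation":[-0.0, 4.19, -0.0]}
{"dp":[-35.3, 0.0, 15.3],"rotation":[-0.0, 4.19, -0.0]}
{"dp":[-36.4, 0.0, 12.7],"rotation":[-0.0, 4.19, -0.0]}
{"dp":[-37.2, 0.0, 10.0],"rotation":[-0.0, 4.19, -0.0]}
{"dp":[-37.8, 0.0, 7.2],"rotation":[-0.0, 4.19, -0.0]}
{"dp":[-38.2, 0.0, 4.5],"rotation":[-0.0, 4.19, -0.0]}
{"dp":[-38.5, 0.0, 1.6],"rotation":[-0.0, 4.19, -0.0]}
{"dp":[-38.5, 0.0, -1.2],"rotation":[-0.0, 4.19, -0.0]}
```

Request:
move_arm:
  deltas:
    - {"dp":[-25.5,0,28.8],"rotation":[0,4.2,0]}
    - {"dp":[-27.5,0,26.9],"rotation":[0,4.2,0]}
    - {"dp":[-29.4,0,24.8],"rotation":[0,4.2,0]}
    - {"dp":[-31.2,0,22.6],"rotation":[0,4.2,0]}
    - {"dp":[-32.7,0,20.3],"rotation":[0,4.2,0]}
  jaw: 60
  squeeze: 8

```text
t: 0.92
eef_pos: [0.2642, 0.4764, 0.2232]
ee_rot: [-1.569, 0.002, 2.497]
force: [0.7, 0.5, -0.5]
width: 0.0676
```

Request:
move_arm:
  deltas:
    - {"dp":[-34.1,0,17.8],"rotation":[0,4.2,0]}
    - {"dp":[-35.3,0,15.3],"rotation":[0,4.2,0]}
    - {"dp":[-36.4,0,12.7],"rotation":[0,4.2,0]}
    - {"dp":[-37.2,0,10],"rotation":[0,4.2,0]}
    - {"dp":[-37.8,0,7.2],"rotation":[0,4.2,0]}

```text
t: 1.33
eef_pos: [0.3478, 0.2931, 0.2245]
ee_rot: [-1.573, 0.0, 2.114]
force: [1.2, 0.7, -0.6]
width: 0.0672
```

```bash
python3 plan.py 415 0 220 100; python3 -c "
from h import *; print(arm.get_state()['q'])"
```

```text
pos [347.8 293.1 224.5] yaw [-90.1   0.  121.1] w 67.2 F [ 1.2  0.7 -0.6] t 1.33 N 8
{"dp":[-35.7, 0.6, 11.7],"rotation":[0.02, 2.64, 0.0]}
{"dp":[-36.2, 0.6, 10.1],"rotation":[0.02, 2.64, 0.0]}
{"dp":[-36.6, 0.6, 8.4],"rotation":[0.02, 2.64, 0.0]}
{"dp":[-37.0, 0.6, 6.7],"rotation":[0.02, 2.64, 0.0]}
{"dp":[-37.3, 0.6, 5.0],"rotation":[0.02, 2.64, 0.0]}
{"dp":[-37.4, 0.6, 3.3],"rotation":[0.02, 2.64, 0.0]}
{"dp":[-37.6, 0.6, 1.5],"rotation":[0.02, 2.64, 0.0]}
{"dp":[-37.6, 0.6, -0.2],"rotation":[0.02, 2.64, 0.0]}
[ 1.13685742 -0.012934   -0.45430808  0.00155881 -1.12782167 -0.59469736]
```

Request:
move_arm:
  deltas:
    - {"dp":[-36,0.6,11.7],"rotation":[0,2.6,0]}
    - {"dp":[-36.2,0.6,10.1],"rotation":[0,2.6,0]}
    - {"dp":[-36.6,0.6,8.4],"rotation":[0,2.6,0]}
    - {"dp":[-37,0.6,6.7],"rotation":[0,2.6,0]}
    - {"dp":[-37.3,0.6,5],"rotation":[0,2.6,0]}
  jaw: 125

```text
t: 1.75
eef_pos: [0.3903, 0.1007, 0.2232]
ee_rot: [-1.578, -0.003, 1.875]
force: [1.8, 0.7, 0.0]
width: 0.0454
```

Request:
move_arm:
  deltas:
    - {"dp":[-37.4,0.6,3.3],"rotation":[0,2.6,0]}
    - {"dp":[-37.6,0.6,1.5],"rotation":[0,2.6,0]}
    - {"dp":[-37.6,0.6,0],"rotation":[0,2.6,0]}

```text
t: 2.0
eef_pos: [0.4141, -0.0149, 0.2227]
ee_rot: [-1.583, -0.006, 1.733]
force: [1.2, 0.5, 0.2]
width: 0.0452
```

```bash
python3 plan.py 466 -242 130 100
```

```text
pos [414.1 -14.9 222.7] yaw [-90.7  -0.3  99.3] w 45.2 F [1.2 0.5 0.2] t 2.0 N 7
{"dp":[-33.3, 13.1, -1.9],"rotation":[0.1, -0.1, 0.05]}
{"dp":[-33.3, 13.1, -1.9],"rotation":[0.1, -0.1, 0.05]}
{"dp":[-33.3, 13.1, -1.8],"rotation":[0.1, -0.1, 0.05]}
{"dp":[-33.3, 13.1, -1.8],"rotation":[0.1, -0.1, 0.05]}
{"dp":[-33.3, 13.2, -1.8],"rotation":[0.1, -0.1, 0.05]}
{"dp":[-33.3, 13.2, -1.7],"rotation":[0.1, -0.1, 0.05]}
{"dp":[-33.3, 13.2, -1.7],"rotation":[0.1, -0.1, 0.05]}
```

Request:
move_arm:
  deltas:
    - {"dp":[-33.3,13,-1.9],"rotation":[0.1,-0.1,0]}
    - {"dp":[-33.3,13,-1.9],"rotation":[0.1,-0.1,0]}
    - {"dp":[-33.3,13,-1.8],"rotation":[0.1,-0.1,0]}
    - {"dp":[-33.3,13,-1.8],"rotation":[0.1,-0.1,0]}
    - {"dp":[-33.3,13,-1.8],"rotation":[0.1,-0.1,0]}

```text
t: 2.42
eef_pos: [0.4539, -0.1869, 0.1602]
ee_rot: [-1.589, -0.006, 1.739]
force: [1.0, 0.4, 0.5]
width: 0.0448
```

Request:
move_arm:
  deltas:
    - {"dp":[-30,13,-1.8],"rotation":[0.1,-0.1,0]}
    - {"dp":[-30,10,-1.8],"rotation":[0.1,-0.1,0]}
    - {"dp":[0,0,0],"rotation":[0,0,0]}

```text
t: 2.67
eef_pos: [0.4678, -0.2531, 0.1333]
ee_rot: [-1.583, -0.006, 1.739]
force: [1.2, -0.7, 0.8]
width: 0.0452
```

```bash
python3 plan.py 466 -242 63 100
```

```text
pos [ 467.8 -253.1  133.3] yaw [-90.7  -0.3  99.6] w 45.2 F [ 1.2 -0.7  0.8] t 2.67 N 2
{"dp":[5.4, 35.2, 0.4],"rotation":[0.35, -0.19, 0.16]}
{"dp":[5.5, 35.2, 0.1],"rotation":[0.35, -0.19, 0.16]}
```

Request:
move_arm:
  deltas:
    - {"dp":[5.5,25,0.4],"rotation":[0.3,-0.2,0.2]}
    - {"dp":[5.5,25,0.1],"rotation":[0.3,-0.2,0.2]}
    - {"dp":[0,14,0.1],"rotation":[0,0,0]}
    - {"dp":[0,0,0],"rotation":[0,0,0]}

```text
t: 3.0
eef_pos: [0.4665, -0.2455, 0.0674]
ee_rot: [-1.574, 0.003, 1.739]
force: [-0.5, 0.0, -0.1]
width: 0.0448
```

```bash
python3 plan.py 466 -242 62 100; python3 -c "
from h import *
crop('top',(300,160,440,310),'g1',4)"
```

```text
pos [ 466.5 -245.5   67.4] yaw [-90.2   0.2  99.7] w 44.8 F [-0.5  0.  -0.1] t 3.0 N 1
{"dp":[3.6, 5.4, -0.1],"rotation":[0.18, -0.34, -0.17]}
```

View pics/g1.png

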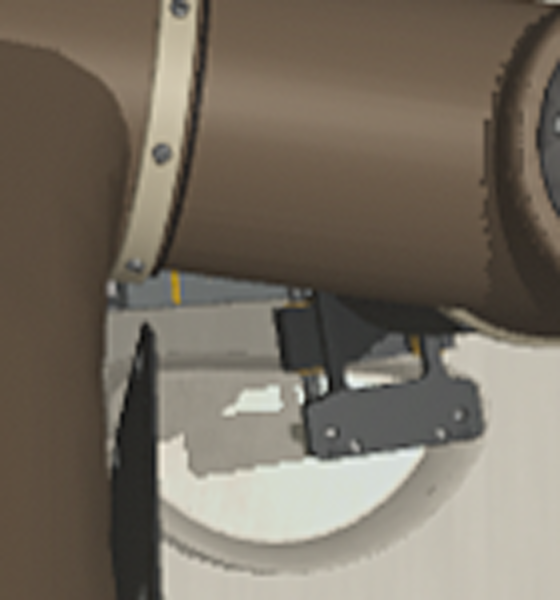

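Request:
move_arm:
  deltas:
    - {"dp":[3.5,5.4,0],"rotation":[0.2,-0.3,-0.2]}
    - {"dp":[0,0,0],"rotation":[0,0,0]}

```text
t: 3.22
eef_pos: [0.4675, -0.242, 0.0645]
ee_rot: [-1.573, 0.001, 1.746]
force: [-1.4, 0.1, -0.1]
width: 0.0446
```

Request:
move_arm:
  deltas:
    - {"dp":[0,0,0],"rotation":[0,0,0]}
    - {"dp":[0,0,0],"rotation":[0,0,0]}
    - {"dp":[0,0,0],"rotation":[0,0,0]}
    - {"dp":[0,0,0],"rotation":[0,0,0]}
    - {"dp":[0,0,0],"rotation":[0,0,0]}
  jaw: 255
  squeeze: 10

```text
t: 3.63
eef_pos: [0.4703, -0.242, 0.0685]
ee_rot: [-1.579, 0.003, 1.747]
force: [-0.1, 0.3, 0.4]
width: 0.0168
```

```bash
python3 plan.py 400 -240 120 94
```

```text
pos [ 470.3 -242.    68.5] yaw [-90.5   0.2 100.1] w 16.8 F [-0.1  0.3  0.4] t 3.63 N 3
{"dp":[4.7, -17.4, 22.8],"rotation":[0.17, 2.04, -0.05]}
{"dp":[3.9, -17.3, 23.0],"rotation":[0.17, 2.04, -0.05]}
{"dp":[3.1, -17.2, 23.2],"rotation":[0.17, 2.04, -0.05]}
```

Request:
move_arm:
  deltas:
    - {"dp":[0,-30,0],"rotation":[0.2,0,0]}
    - {"dp":[4,-20,20],"rotation":[0.2,2,0]}
    - {"dp":[4,0,25],"rotation":[0.2,2,0]}
    - {"dp":[4,0,25],"rotation":[0,2,0]}
    - {"dp":[0,0,0],"rotation":[0,2,0]}

```text
t: 4.05
eef_pos: [0.3973, -0.2398, 0.1208]
ee_rot: [-1.569, 0.003, 1.604]
force: [0.3, 0.4, -1.0]
width: 0.0151
```

```bash
python3 plan.py 368 -236 60 91; python3 - <<'E'
from h import *
f=crop('scene',(200,110,400,270),'g2',4); crop('top',(300,160,440,310),'g3',4)
E
```

```text
pos [ 397.3 -239.8  120.8] yaw [-89.9   0.2  91.9] w 15.1 F [ 0.3  0.4 -1. ] t 4.05 N 2
{"dp":[2.5, 30.4, 14.5],"rotation":[-0.06, 0.45, -0.1]}
{"dp":[2.3, 30.4, 14.6],"rotation":[-0.06, 0.45, -0.1]}
```

View pics/g2.png

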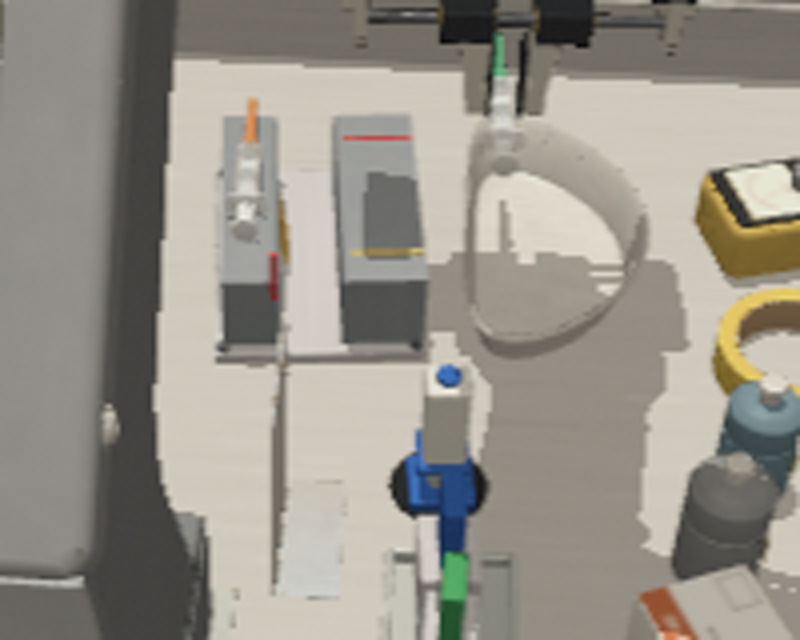

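View pics/g3.png

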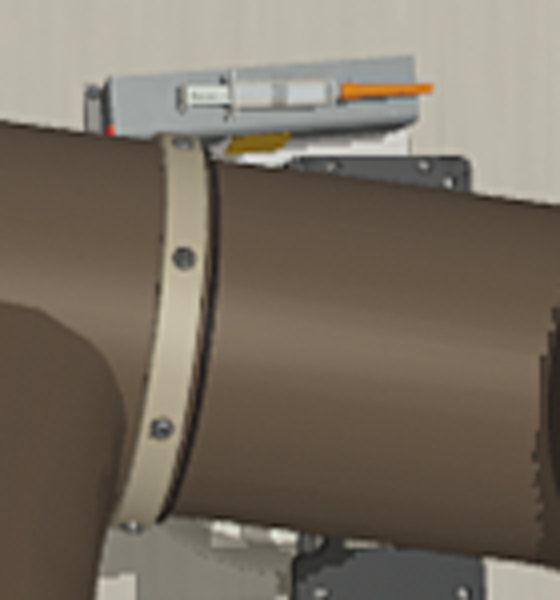

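Request:
move_arm:
  deltas:
    - {"dp":[3,30,14.5],"rotation":[0,0.4,0]}
    - {"dp":[3,30,14],"rotation":[0,0.4,0]}
    - {"dp":[0,25,0],"rotation":[0,0,0]}
    - {"dp":[0,15,0],"rotation":[0,0,0]}
    - {"dp":[0,0,0],"rotation":[0,0,0]}

```text
t: 4.57
eef_pos: [0.378, -0.2369, 0.0207]
ee_rot: [-1.581, 0.008, 1.6]
force: [-0.6, 0.3, -0.7]
width: 0.0143
```

```bash
python3 plan.py 368 -234 15 91
```

```text
pos [ 378.  -236.9   20.7] yaw [-90.6   0.4  91.7] w 14.3 F [-0.6  0.3 -0.7] t 4.57 N 1
{"dp":[3.3, 5.5, 9.9],"rotation":[0.61, 0.66, -0.43]}
```

Request:
move_arm:
  deltas:
    - {"dp":[3,2,10],"rotation":[0.6,0.6,-0.4]}
    - {"dp":[0,4,2],"rotation":[0,0,0]}

```text
t: 4.73
eef_pos: [0.3675, -0.2343, 0.0149]
ee_rot: [-1.571, 0.001, 1.591]
force: [-2.3, 6.0, 16.1]
width: 0.0146
```

Request:
move_arm:
  deltas:
    - {"dp":[0,0,0],"rotation":[0,0,0]}
    - {"dp":[0,0,0],"rotation":[0,0,0]}
    - {"dp":[0,0,0],"rotation":[0,0,0]}
  jaw: 175

```text
t: 4.98
eef_pos: [0.369, -0.2345, 0.0166]
ee_rot: [-1.573, 0.001, 1.592]
force: [-0.3, -0.6, 0.4]
width: 0.0262
```

```bash
python3 plan.py 380 -234 130 91; python3 - <<'E'
from h import *
f=crop('scene',(200,110,400,270),'g4',4)
E
```

```text
pos [ 369.  -234.5   16.6] yaw [-90.1   0.   91.2] w 26.2 F [-0.3 -0.6  0.4] t 4.98 N 3
{"dp":[0.0, -37.8, -3.8],"rotation":[0.05, 0.08, -0.02]}
{"dp":[0.1, -37.8, -3.7],"rotation":[0.05, 0.08, -0.02]}
{"dp":[0.1, -37.8, -3.7],"rotation":[0.05, 0.08, -0.02]}
```

View pics/g4.png

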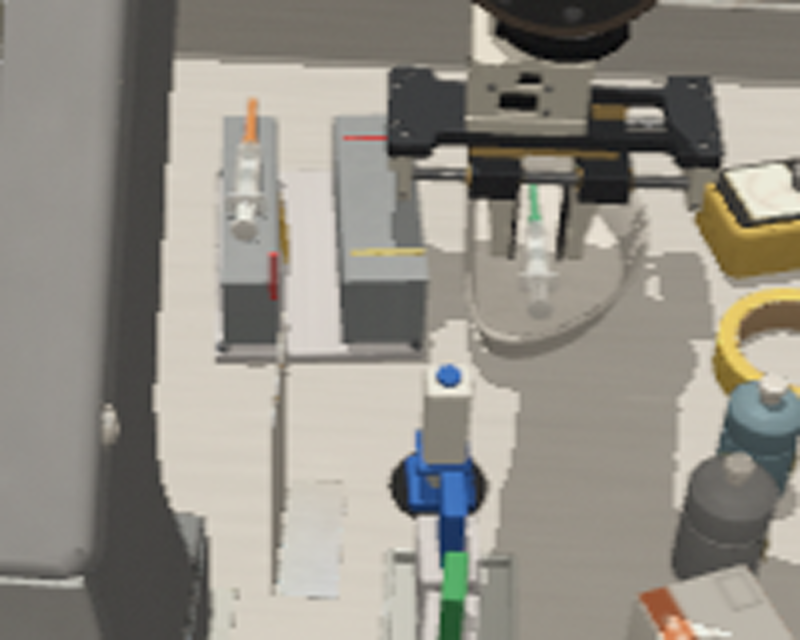

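Request:
move_arm:
  deltas:
    - {"dp":[0,-38,-1],"rotation":[0,0,0]}
    - {"dp":[0,-38,-3],"rotation":[0,0,0]}
    - {"dp":[0,-38,-6],"rotation":[0,0,0]}
  jaw: 125

```text
t: 5.28
eef_pos: [0.3727, -0.2331, 0.1272]
ee_rot: [-1.556, -0.003, 1.591]
force: [0.8, -0.8, -1.1]
width: 0.0415
```

```bash
python3 plan.py 540 -230 150 93.4; python3 - <<'E'
import numpy as np
P=np.load("/tmp/P.npy").reshape(-1,3)
for z0,z1 in((.03,.06),(.06,.1),(.1,.14),(.14,.2),(.2,.4)):
    for y0 in np.arange(-.32,-.1,.02):
        m=(P[:,0]>.585)&(P[:,0]<.8)&(P[:,1]>y0)&(P[:,1]<y0+.02)&(P[:,2]>z0)&(P[:,2]<z1)
        if m.any(): print(z0,y0.round(2),P[m,0].min().round(3),m.sum())
E
```

```text
pos [ 372.7 -233.1  127.2] yaw [-89.1  -0.2  91.1] w 41.5 F [ 0.8 -0.8 -1.1] t 5.28 N 5
{"dp":[-0.0, -5.1, -33.4],"rotation":[-0.17, -0.45, 0.04]}
{"dp":[-0.3, -5.0, -33.4],"rotation":[-0.17, -0.45, 0.04]}
{"dp":[-0.6, -4.9, -33.4],"rotation":[-0.17, -0.45, 0.04]}
{"dp":[-0.8, -4.8, -33.4],"rotation":[-0.17, -0.45, 0.04]}
{"dp":[-1.1, -4.7, -33.4],"rotation":[-0.17, -0.45, 0.04]}
0.03 -0.32 0.767 51
0.03 -0.3 0.767 18
0.03 -0.26 0.708 27
0.03 -0.24 0.707 43
0.03 -0.22 0.708 43
0.03 -0.2 0.708 27
0.03 -0.18 0.658 85
0.03 -0.16 0.655 101
0.03 -0.14 0.719 38
0.03 -0.12 0.716 44
0.06 -0.32 0.767 75
0.06 -0.3 0.767 30
0.06 -0.26 0.708 36
0.06 -0.24 0.708 64
0.06 -0.22 0.708 66
0.06 -0.2 0.708 63
0.06 -0.18 0.657 111
0.06 -0.16 0.657 124
0.06 -0.14 0.717 81
0.06 -0.12 0.714 80
0.1 -0.32 0.765 91
0.1 -0.3 0.767 38
0.1 -0.26 0.708 46
0.1 -0.24 0.708 75
0.1 -0.22 0.708 72
0.1 -0.2 0.708 78
0.1 -0.18 0.653 130
0.1 -0.16 0.652 66
0.1 -0.14 0.724 99
0.1 -0.12 0.718 140
0.14 -0.32 0.768 157
0.14 -0.3 0.767 60
0.14 -0.26 0.707 76
0.14 -0.24 0.707 137
0.14 -0.22 0.708 132
0.14 -0.2 0.708 136
0.14 -0.18 0.651 262
0.14 -0.16 0.648 225
0.14 -0.14 0.646 293
0.14 -0.12 0.643 361
0.2 -0.32 0.766 643
0.2 -0.3 0.765 510
0.2 -0.28 0.768 213
0.2 -0.26 0.707 723
0.2 -0.24 0.706 1098
0.2 -0.22 0.707 1088
0.2 -0.2 0.706 1072
0.2 -0.18 0.707 1287
0.2 -0.16 0.718 952
0.2 -0.14 0.722 515
0.2 -0.12 0.723 669
```

Request:
move_arm:
  deltas:
    - {"dp":[0,-5,-33],"rotation":[-0.2,-0.5,0]}
    - {"dp":[0,-5,-33],"rotation":[-0.2,-0.5,0]}
    - {"dp":[0,-5,-33],"rotation":[-0.2,-0.5,0]}
    - {"dp":[0,-5,-33],"rotation":[-0.2,-0.5,0]}
    - {"dp":[0,0,-28],"rotation":[-0.2,-0.5,0]}

```text
t: 5.7
eef_pos: [0.5397, -0.2283, 0.1642]
ee_rot: [-1.597, 0.001, 1.635]
force: [-0.0, 0.4, -0.5]
width: 0.0449
```

```bash
python3 plan.py 547 -236 62.5 93.4 4
```

```text
pos [ 539.7 -228.3  164.2] yaw [-91.5   0.1  93.7] w 44.9 F [-0.   0.4 -0.5] t 5.7 N 4
{"dp":[-2.0, 25.5, -1.1],"rotation":[0.37, 0.07, -0.02]}
{"dp":[-2.0, 25.4, -1.2],"rotation":[0.37, 0.07, -0.02]}
{"dp":[-2.0, 25.4, -1.4],"rotation":[0.37, 0.07, -0.02]}
{"dp":[-2.0, 25.4, -1.6],"rotation":[0.37, 0.07, -0.02]}
```

Request:
move_arm:
  deltas:
    - {"dp":[-2,25,0],"rotation":[0.4,0,0]}
    - {"dp":[-2,25,0],"rotation":[0.4,0,0]}
    - {"dp":[-2,25,0],"rotation":[0.4,0,0]}
    - {"dp":[0,10,0],"rotation":[0.3,0,0]}
    - {"dp":[0,0,0],"rotation":[0,0,0]}

```text
t: 6.12
eef_pos: [0.5515, -0.2347, 0.0806]
ee_rot: [-1.58, 0.004, 1.639]
force: [-0.2, -0.5, 0.4]
width: 0.0448
```

```bash
python3 plan.py 547 -236 62.5 93.4
```

```text
pos [ 551.5 -234.7   80.6] yaw [-90.5   0.2  93.9] w 44.8 F [-0.2 -0.5  0.4] t 6.12 N 1
{"dp":[-0.9, 18.0, 4.7],"rotation":[0.52, 0.51, -0.24]}
```

Request:
move_arm:
  deltas:
    - {"dp":[0,11,4.5],"rotation":[0.5,0.5,-0.2]}
    - {"dp":[0,7,0],"rotation":[0,0,0]}
    - {"dp":[0,1,0],"rotation":[0,0,0]}

```text
t: 6.37
eef_pos: [0.5474, -0.2353, 0.0625]
ee_rot: [-1.573, 0.001, 1.63]
force: [-0.0, 0.7, -0.8]
width: 0.0445
```

```bash
python3 plan.py 547 -236 62.5 93.4
```

```text
pos [ 547.4 -235.3   62.5] yaw [-90.1   0.1  93.4] w 44.5 F [-0.   0.7 -0.8] t 6.37 N 1
{"dp":[-0.7, 0.0, 0.4],"rotation":[0.11, -0.03, -0.06]}
```

Request:
move_arm:
  deltas:
    - {"dp":[0,0,0],"rotation":[0,0,0]}
    - {"dp":[0,0,0],"rotation":[0,0,0]}
    - {"dp":[0,0,0],"rotation":[0,0,0]}
    - {"dp":[0,0,0],"rotation":[0,0,0]}
    - {"dp":[0,0,0],"rotation":[0,0,0]}
  jaw: 255
  squeeze: 10

```text
t: 6.78
eef_pos: [0.5486, -0.2356, 0.0657]
ee_rot: [-1.577, 0.002, 1.63]
force: [-0.5, -0.7, -0.6]
width: 0.0168
```

Request:
move_arm:
  deltas:
    - {"dp":[0,-30,0],"rotation":[0,0,0]}
    - {"dp":[0,-30,10],"rotation":[0,0.5,0]}
    - {"dp":[0,0,35],"rotation":[0,0.5,0]}
    - {"dp":[0,0,35],"rotation":[0,0.5,0]}
    - {"dp":[0,0,35],"rotation":[0,0.5,0]}

```text
t: 7.2
eef_pos: [0.4367, -0.2409, 0.1278]
ee_rot: [-1.58, 0.004, 1.597]
force: [-0.9, -0.7, -0.2]
width: 0.0149
```

```bash
python3 plan.py 344 -236 110 91; python3 - <<'E'
from h import *
f=crop('scene',(200,110,400,270),'g5',4)
E
```

```text
pos [ 436.7 -240.9  127.8] yaw [-90.6   0.2  91.5] w 14.9 F [-0.9 -0.7 -0.2] t 7.2 N 3
{"dp":[2.5, 5.6, 30.9],"rotation":[0.18, 0.17, -0.08]}
{"dp":[2.4, 5.7, 30.9],"rotation":[0.18, 0.17, -0.08]}
{"dp":[2.3, 5.8, 30.9],"rotation":[0.18, 0.17, -0.08]}
```

View pics/g5.png

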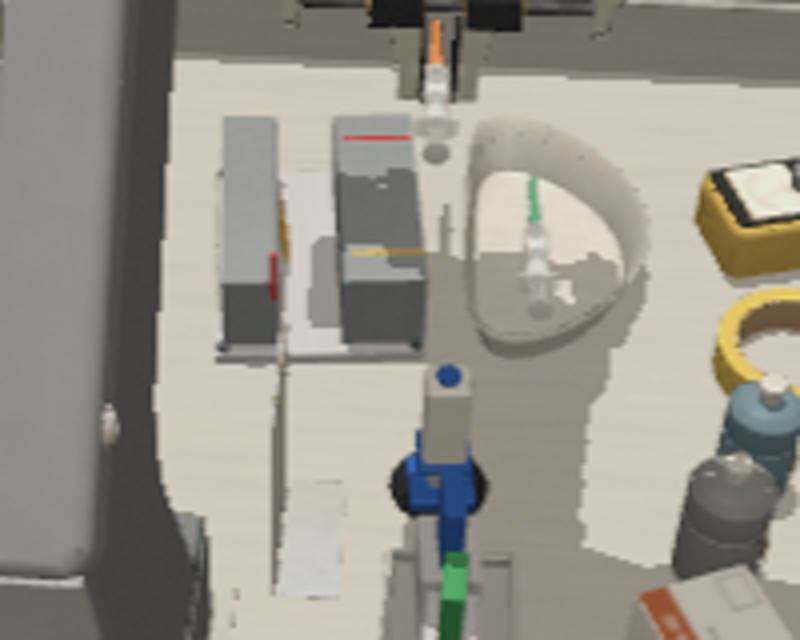

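Request:
move_arm:
  deltas:
    - {"dp":[2,6,31],"rotation":[0.2,0.2,0]}
    - {"dp":[2,6,31],"rotation":[0.2,0.2,0]}
    - {"dp":[0,20,25],"rotation":[0.2,0,0]}
    - {"dp":[0,25,0],"rotation":[0,0,0]}
    - {"dp":[0,10,0],"rotation":[0,0,0]}

```text
t: 7.67
eef_pos: [0.3383, -0.2385, 0.0628]
ee_rot: [-1.579, 0.004, 1.586]
force: [-0.0, 1.1, -0.4]
width: 0.0149
```

```bash
python3 plan.py 344 -239 27 91
```

```text
pos [ 338.3 -238.5   62.8] yaw [-90.5   0.2  90.9] w 14.9 F [-0.   1.1 -0.4] t 7.67 N 1
{"dp":[-0.4, 35.9, -5.5],"rotation":[0.46, -0.14, -0.23]}
```

Request:
move_arm:
  deltas:
    - {"dp":[0,20,-7],"rotation":[0.4,0,-0.2]}
    - {"dp":[0,15,0],"rotation":[0,0,0]}
    - {"dp":[0,1,0],"rotation":[0,0,0]}

```text
t: 7.92
eef_pos: [0.3449, -0.2387, 0.0259]
ee_rot: [-1.574, 0.001, 1.585]
force: [-0.1, 0.2, -1.2]
width: 0.0148
```

Request:
move_arm:
  deltas:
    - {"dp":[0,0,0],"rotation":[0,0,0]}
    - {"dp":[0,0,0],"rotation":[0,0,0]}
    - {"dp":[0,0,0],"rotation":[0,0,0]}
  jaw: 175

```text
t: 8.17
eef_pos: [0.3453, -0.2388, 0.027]
ee_rot: [-1.574, 0.001, 1.586]
force: [0.0, -0.4, 0.5]
width: 0.0258
```

```bash
python3 plan.py 360 -180 190 91;  python3 - <<'E'
from h import *
f=crop('scene',(200,110,400,270),'g6',4)
E
```

```text
pos [ 345.3 -238.8   27. ] yaw [-90.2   0.1  90.9] w 25.8 F [ 0.  -0.4  0.5] t 8.17 N 5
{"dp":[11.7, -32.6, -3.2],"rotation":[0.04, -0.03, -0.01]}
{"dp":[11.7, -32.6, -3.2],"rotation":[0.04, -0.03, -0.01]}
{"dp":[11.7, -32.6, -3.2],"rotation":[0.04, -0.03, -0.01]}
{"dp":[11.7, -32.6, -3.2],"rotation":[0.04, -0.03, -0.01]}
{"dp":[11.7, -32.6, -3.2],"rotation":[0.04, -0.03, -0.01]}
```

View pics/g6.png

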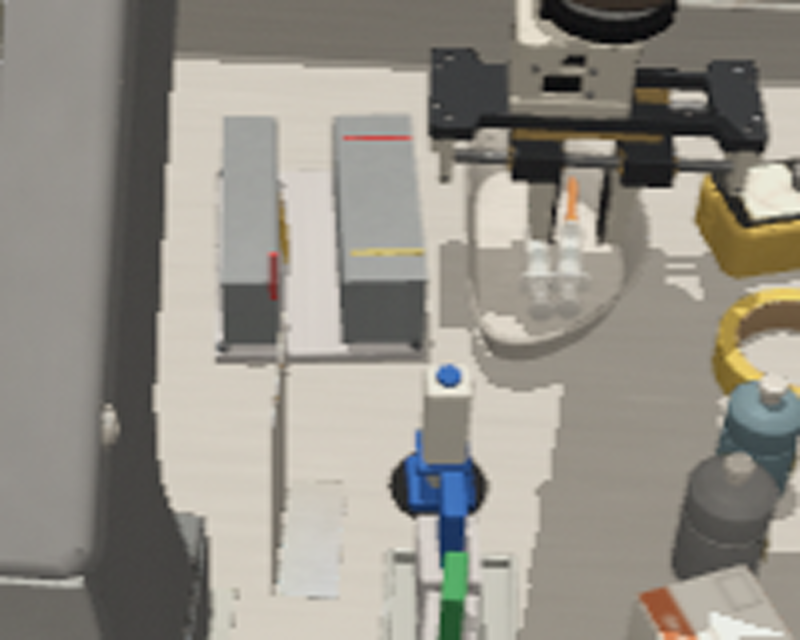

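Request:
move_arm:
  deltas:
    - {"dp":[0,-40,0],"rotation":[0,0,0]}
    - {"dp":[5,-40,-5],"rotation":[0,0,0]}
    - {"dp":[20,-35,-10],"rotation":[0,0,0]}
    - {"dp":[38,-15,-10],"rotation":[0,0,0]}
    - {"dp":[38,-10,-10],"rotation":[0,0,0]}
  jaw: 145

```text
t: 8.63
eef_pos: [0.3763, -0.1379, 0.1722]
ee_rot: [-1.567, -0.001, 1.577]
force: [1.2, -0.0, -0.7]
width: 0.0376
```

```bash
python3 plan.py 417 199 180 90.5; python3 - <<'E'
from h import *
f=crop('top',(300,160,440,310),'g7',4)
E
```

```text
pos [ 376.3 -137.9  172.2] yaw [-89.8  -0.1  90.4] w 37.6 F [ 1.2 -0.  -0.7] t 8.63 N 9
{"dp":[37.4, -0.8, -4.8],"rotation":[-0.02, -0.01, 0.01]}
{"dp":[37.4, -0.8, -4.8],"rotation":[-0.02, -0.01, 0.01]}
{"dp":[37.4, -0.8, -4.8],"rotation":[-0.02, -0.01, 0.01]}
{"dp":[37.4, -0.9, -4.8],"rotation":[-0.02, -0.01, 0.01]}
{"dp":[37.4, -0.9, -4.8],"rotation":[-0.02, -0.01, 0.01]}
{"dp":[37.4, -0.9, -4.8],"rotation":[-0.02, -0.01, 0.01]}
{"dp":[37.4, -0.9, -4.8],"rotation":[-0.02, -0.01, 0.01]}
{"dp":[37.4, -0.9, -4.8],"rotation":[-0.02, -0.01, 0.01]}
{"dp":[37.4, -0.9, -4.8],"rotation":[-0.02, -0.01, 0.01]}
```

View pics/g7.png

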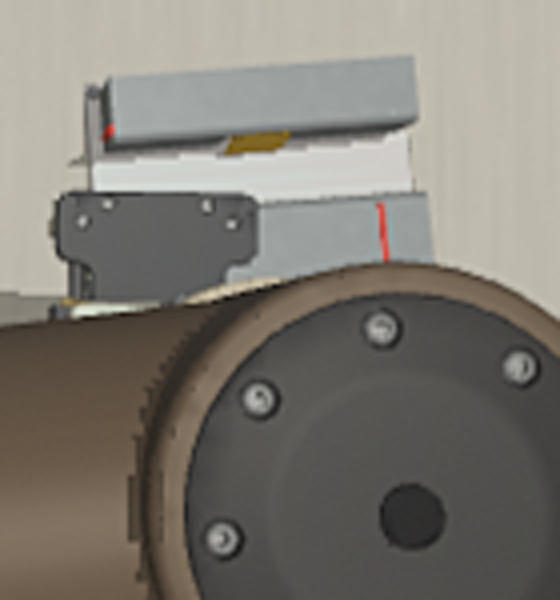

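Request:
move_arm:
  deltas:
    - {"dp":[38,0,-5],"rotation":[0,0,0]}
    - {"dp":[38,0,-5],"rotation":[0,0,0]}
    - {"dp":[38,0,-5],"rotation":[0,0,0]}
    - {"dp":[38,0,-5],"rotation":[0,0,0]}
    - {"dp":[38,0,-5],"rotation":[0,0,0]}

```text
t: 9.1
eef_pos: [0.4034, 0.0593, 0.1826]
ee_rot: [-1.588, -0.008, 1.576]
force: [2.4, 0.0, -0.1]
width: 0.038
```

Request:
move_arm:
  deltas:
    - {"dp":[38,0,-5],"rotation":[0,0,0]}
    - {"dp":[38,0,-5],"rotation":[0,0,0]}
    - {"dp":[38,10,-3],"rotation":[0,0,0]}
    - {"dp":[24,20,-1],"rotation":[0,0,0]}
    - {"dp":[0,10,0],"rotation":[0,0,0]}

```text
t: 9.52
eef_pos: [0.4191, 0.2136, 0.1514]
ee_rot: [-1.601, -0.02, 1.584]
force: [0.3, -0.5, -0.2]
width: 0.0378
```

```bash
python3 plan.py 417.5 198.7 71 90.5; python3 - <<'E'
from h import *
C=[]
for n in('top','scene'):
  f=arm.grab_frame(n);P=cloud(f);x,y,z=P.T
  P=P.reshape(-1,3);x,y,z=P.T
  m=(x>.52)&(x<.575)&(y<-.12)&(y>-.32)&(abs(z-.058)<.004)
  m2=(x>.42)&(x<.50)&(y<-.12)&(y>-.32)&(abs(z-.058)<.004)
  for k in(m2,m):
    r=cv2.minAreaRect((P[k][:,:2]*1000).astype(np.float32));print(n,r)
  m=(x>.28)&(x<.43)&(y<-.1)&(y>-.38)&(z>.012)&(z<.026); print('syr in dish',(P[m].mean(0)*1000).round())
E
```

```text
pos [419.1 213.6 151.4] yaw [-91.7  -1.2  90.8] w 37.8 F [ 0.3 -0.5 -0.2] t 9.52 N 3
{"dp":[-5.5, 26.7, 1.4],"rotation":[0.58, 0.08, 0.39]}
{"dp":[-5.3, 26.7, 1.1],"rotation":[0.58, 0.08, 0.39]}
{"dp":[-5.1, 26.8, 0.9],"rotation":[0.58, 0.08, 0.39]}
top ((466.50244140625, -232.24822998046875), (49.775657653808594, 160.5942840576172), 5.811490535736084)
top ((544.5862426757812, -222.62631225585938), (35.513370513916016, 165.2173309326172), 5.862997531890869)
syr in dish [ 356. -248.   18.]
scene ((478.4258117675781, -228.50942993164062), (30.795984268188477, 161.1146697998047), 3.58005428314209)
scene ((546.5452270507812, -221.43447875976562), (33.352630615234375, 167.88819885253906), 5.117869853973389)
syr in dish [nan nan nan]<stdin>:10: RuntimeWarning: Mean of empty slice.
  ret = um.true_divide(
```

Request:
move_arm:
  deltas:
    - {"dp":[-6,20,1.2],"rotation":[0.6,0.1,0.4]}
    - {"dp":[-6,20,1.2],"rotation":[0.6,0.1,0.4]}
    - {"dp":[-3,20,1],"rotation":[0.6,0.1,0.4]}
    - {"dp":[0,10,0],"rotation":[0,0,0]}
    - {"dp":[0,0,0],"rotation":[0,0,0]}

```text
t: 10.03
eef_pos: [0.4172, 0.1937, 0.0845]
ee_rot: [-1.571, -0.001, 1.577]
force: [-0.6, 0.1, 0.1]
width: 0.0378
```

```bash
python3 plan.py 417.5 198.7 71 90.5
```

```text
pos [417.2 193.7  84.5] yaw [-90.   -0.1  90.4] w 37.8 F [-0.6  0.1  0.1] t 10.03 N 1
{"dp":[5.0, 13.5, -0.3],"rotation":[0.04, -0.15, 0.07]}
```

Request:
move_arm:
  deltas:
    - {"dp":[5,12,0],"rotation":[0,0,0]}
    - {"dp":[0,4,0],"rotation":[0,0,0]}

```text
t: 10.2
eef_pos: [0.4183, 0.1979, 0.071]
ee_rot: [-1.574, -0.003, 1.575]
force: [0.4, -0.9, 0.6]
width: 0.0379
```

Request:
move_arm:
  deltas:
    - {"dp":[0,0,0],"rotation":[0,0,0]}
    - {"dp":[0,0,0],"rotation":[0,0,0]}
    - {"dp":[0,0,0],"rotation":[0,0,0]}
    - {"dp":[0,0,0],"rotation":[0,0,0]}
    - {"dp":[0,0,0],"rotation":[0,0,0]}
  jaw: 255
  squeeze: 40

```text
t: 10.62
eef_pos: [0.4197, 0.1974, 0.0753]
ee_rot: [-1.577, -0.006, 1.575]
force: [0.6, 0.7, -0.4]
width: 0.0117
```

```bash
python3 plan.py 417.5 198.7 180 90.5
```

```text
pos [419.7 197.4  75.3] yaw [-90.4  -0.4  90.2] w 11.7 F [ 0.6  0.7 -0.4] t 10.62 N 3
{"dp":[0.6, -34.9, 0.5],"rotation":[0.13, -0.09, 0.12]}
{"dp":[0.6, -34.9, 0.6],"rotation":[0.13, -0.09, 0.12]}
{"dp":[0.5, -34.9, 0.6],"rotation":[0.13, -0.09, 0.12]}
```

Request:
move_arm:
  deltas:
    - {"dp":[0,-35,0.5],"rotation":[0.1,0,0.1]}
    - {"dp":[0,-35,0.5],"rotation":[0.1,0,0.1]}
    - {"dp":[-10,-30,0.5],"rotation":[0.1,0,0.1]}
    - {"dp":[-38,-8,0.5],"rotation":[0,0,0]}
    - {"dp":[-38,-2,0],"rotation":[0,0,0]}

```text
t: 11.03
eef_pos: [0.4179, 0.1123, 0.1909]
ee_rot: [-1.572, 0.002, 1.581]
force: [0.9, -1.1, -1.6]
width: 0.0115
```

```bash
python3 plan.py 430 -90 190 92; python3 - <<'E'
from h import *
crop('scene',(225,120,425,350),'g8',2.6)
E
```

```text
pos [417.9 112.3 190.9] yaw [-90.1   0.1  90.6] w 11.5 F [ 0.9 -1.1 -1.6] t 11.03 N 6
{"dp":[-33.7, 0.2, -1.7],"rotation":[0.01, -0.24, -0.02]}
{"dp":[-33.7, 0.2, -1.5],"rotation":[0.01, -0.24, -0.02]}
{"dp":[-33.7, 0.2, -1.4],"rotation":[0.01, -0.24, -0.02]}
{"dp":[-33.8, 0.2, -1.3],"rotation":[0.01, -0.24, -0.02]}
{"dp":[-33.8, 0.2, -1.1],"rotation":[0.01, -0.24, -0.02]}
{"dp":[-33.8, 0.2, -1.0],"rotation":[0.01, -0.24, -0.02]}
```

View pics/g8.png

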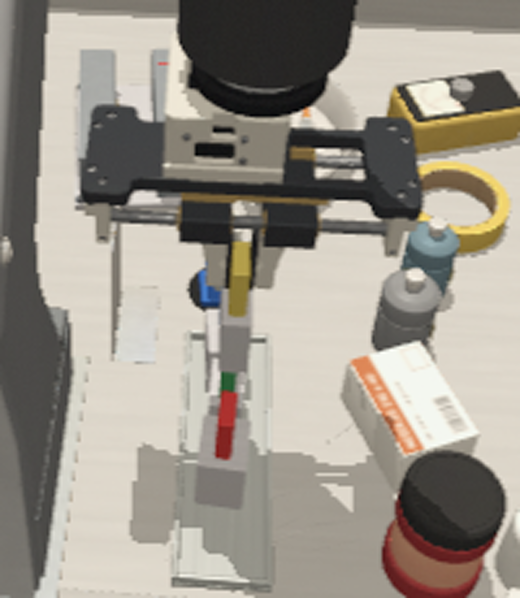

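Request:
move_arm:
  deltas:
    - {"dp":[-37,0,-1],"rotation":[0,-0.3,0]}
    - {"dp":[-37,0,-1],"rotation":[0,-0.3,0]}
    - {"dp":[-37,0,-1],"rotation":[0,-0.3,0]}
    - {"dp":[-37,0,-1],"rotation":[0,-0.3,0]}
    - {"dp":[-37,0,-3],"rotation":[0,-0.3,0]}

```text
t: 11.5
eef_pos: [0.4276, -0.0807, 0.1952]
ee_rot: [-1.58, -0.001, 1.615]
force: [0.5, 0.6, -0.3]
width: 0.0114
```

```bash
python3 plan.py 510.4 -227 180 95.7
```

```text
pos [427.6 -80.7 195.2] yaw [-90.5  -0.1  92.5] w 11.4 F [ 0.5  0.6 -0.3] t 11.5 N 5
{"dp":[-30.0, 3.1, -15.2],"rotation":[0.1, -0.63, 0.01]}
{"dp":[-30.1, 3.1, -14.9],"rotation":[0.1, -0.63, 0.01]}
{"dp":[-30.3, 3.1, -14.6],"rotation":[0.1, -0.63, 0.01]}
{"dp":[-30.5, 3.1, -14.2],"rotation":[0.1, -0.63, 0.01]}
{"dp":[-30.6, 3.1, -13.9],"rotation":[0.1, -0.63, 0.01]}
```

Request:
move_arm:
  deltas:
    - {"dp":[-30,0,-13],"rotation":[0.1,-0.6,0]}
    - {"dp":[-30,3,-16],"rotation":[0.1,-0.6,0]}
    - {"dp":[-30,6,-15],"rotation":[0.1,-0.6,0]}
    - {"dp":[-30,8,-15],"rotation":[0.1,-0.6,0]}
    - {"dp":[-20,10,-13],"rotation":[0.1,-0.6,0]}

```text
t: 11.92
eef_pos: [0.5091, -0.2266, 0.1724]
ee_rot: [-1.579, -0.001, 1.668]
force: [0.3, 0.2, -0.7]
width: 0.0118
```

Request:
move_arm:
  deltas:
    - {"dp":[0,0,0],"rotation":[0,0,0]}

```text
t: 12.0
eef_pos: [0.5101, -0.2295, 0.17]
ee_rot: [-1.577, -0.001, 1.666]
force: [-0.5, -0.5, -0.7]
width: 0.0117
```

```bash
python3 plan.py 510.4 -227 135 95.7;python3 - <<'E'
from h import *
f=crop('scene',(220,110,360,240),'g9',4.5)
P=cloud(f).reshape(-1,3); hsv=cv2.cvtColor(f['pixels'],cv2.COLOR_RGB2HSV).reshape(-1,3)
tcp=np.array(arm.get_state()['eef_pos']); 
m=(np.abs(P[:,:2]-tcp[:2])<[.04,.04]).all(1)&(P[:,2]>.07)&(P[:,2]<tcp[2]-.005)
print((np.percentile(P[m],[1,99],axis=0)*1000).round(),m.sum())
E
```

```text
pos [ 510.1 -229.5  170. ] yaw [-90.3  -0.   95.4] w 11.7 F [-0.5 -0.5 -0.7] t 12.0 N 1
{"dp":[2.5, 35.0, -0.4],"rotation":[0.33, -0.26, 0.05]}
[[ 498. -244.   99.]
 [ 519. -203.  164.]] 218
```

View pics/g9.png

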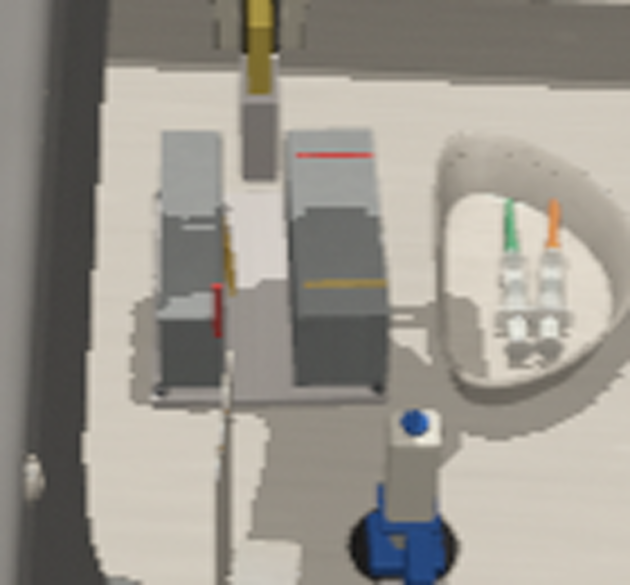

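Request:
move_arm:
  deltas:
    - {"dp":[2,20,0],"rotation":[0.3,-0.3,0]}
    - {"dp":[0,20,0],"rotation":[0,0,0]}
    - {"dp":[0,10,0],"rotation":[0,0,0]}
    - {"dp":[0,1,0],"rotation":[0,0,0]}

```text
t: 12.38
eef_pos: [0.5088, -0.226, 0.1199]
ee_rot: [-1.573, -0.001, 1.668]
force: [-1.0, -0.7, -0.6]
width: 0.0113
```

```bash
python3 plan.py 509.5 -227 90 95.7
```

```text
pos [ 508.8 -226.   119.9] yaw [-90.1  -0.   95.6] w 11.3 F [-1.  -0.7 -0.6] t 12.38 N 1
{"dp":[-1.1, 29.9, -0.6],"rotation":[0.14, -0.11, 0.04]}
```

Request:
move_arm:
  deltas:
    - {"dp":[-1,10,-0.6],"rotation":[0.1,-0.1,0]}
    - {"dp":[0,10,0],"rotation":[0,0,0]}
    - {"dp":[0,8,0],"rotation":[0,0,0]}
    - {"dp":[0,6,0],"rotation":[0,0,0]}

```text
t: 12.72
eef_pos: [0.5111, -0.2258, 0.087]
ee_rot: [-1.577, 0.001, 1.673]
force: [0.7, -0.2, -0.8]
width: 0.0118
```

Request:
move_arm:
  deltas:
    - {"dp":[0,5,0],"rotation":[0,0,0]}
    - {"dp":[0,5,0],"rotation":[0,0,0]}
    - {"dp":[0,4,0],"rotation":[0,0,0]}

```text
t: 12.97
eef_pos: [0.515, -0.2273, 0.0785]
ee_rot: [-1.582, 0.006, 1.677]
force: [-11.4, 8.4, 46.9]
width: 0.0124
```

Request:
move_arm:
  deltas:
    - {"dp":[0,-1,2],"rotation":[0,0,0]}

```text
t: 13.05
eef_pos: [0.5137, -0.2277, 0.0808]
ee_rot: [-1.584, 0.007, 1.678]
force: [-2.5, 0.1, -2.4]
width: 0.0119
```

```bash
python3 plan.py 510 -227 170 95.7; python3 - <<'E'
from h import *
f=crop('scene',(220,110,360,240),'g10',4.5)
E
```

```text
pos [ 513.7 -227.7   80.8] yaw [-90.7   0.4  96.2] w 11.9 F [-2.5  0.1 -2.4] t 13.05 N 3
{"dp":[0.1, -29.8, 0.8],"rotation":[0.25, 0.15, -0.14]}
{"dp":[0.2, -29.7, 1.0],"rotation":[0.25, 0.15, -0.14]}
{"dp":[0.3, -29.7, 1.1],"rotation":[0.25, 0.15, -0.14]}
```

View pics/g10.png

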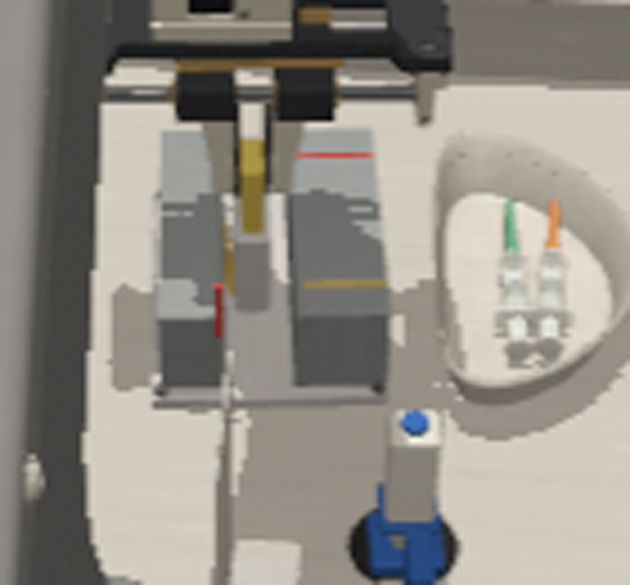

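Request:
move_arm:
  deltas:
    - {"dp":[0,-25,0],"rotation":[0.2,0.1,0]}
    - {"dp":[0,-30,0],"rotation":[0.2,0.1,-0.1]}
    - {"dp":[0,-30,1],"rotation":[0.2,0.1,-0.1]}
    - {"dp":[25,-25,10],"rotation":[0,0.8,0]}
    - {"dp":[30,-3,18],"rotation":[0,0.8,0]}

```text
t: 13.52
eef_pos: [0.4793, -0.1768, 0.1946]
ee_rot: [-1.567, 0.003, 1.64]
force: [1.5, 1.4, -0.6]
width: 0.0121
```

```bash
python3 plan.py 420 -60 192 91.5 4; python3 plan.py 420 198 188 90.5 11 | tail -1
```

```text
pos [ 479.3 -176.8  194.6] yaw [-89.8   0.2  94. ] w 12.1 F [ 1.5  1.4 -0.6] t 13.52 N 4
{"dp":[30.2, 0.6, 12.8],"rotation":[-0.05, 0.62, -0.04]}
{"dp":[30.0, 0.6, 13.1],"rotation":[-0.05, 0.62, -0.04]}
{"dp":[29.9, 0.6, 13.4],"rotation":[-0.05, 0.62, -0.04]}
{"dp":[29.7, 0.6, 13.7],"rotation":[-0.05, 0.62, -0.04]}
{"dp":[34.1, 0.6, 4.9],"rotation":[-0.02, 0.31, -0.02]}
```

Request:
move_arm:
  deltas:
    - {"dp":[30,0,13],"rotation":[0,0.6,0]}
    - {"dp":[30,0,13],"rotation":[0,0.6,0]}
    - {"dp":[33,0,13],"rotation":[0,0.6,0]}
    - {"dp":[36,0,8],"rotation":[0,0.6,0]}
    - {"dp":[38,0,3],"rotation":[0,0.3,0]}

```text
t: 13.93
eef_pos: [0.4186, -0.0091, 0.1958]
ee_rot: [-1.575, 0.001, 1.582]
force: [2.0, 0.7, -0.8]
width: 0.0115
```

```bash
python3 plan.py 419 197 180 90.5
```

```text
pos [418.6  -9.1 195.8] yaw [-90.2   0.1  90.7] w 11.5 F [ 2.   0.7 -0.8] t 13.93 N 6
{"dp":[34.3, 2.6, -0.5],"rotation":[0.04, 0.03, -0.01]}
{"dp":[34.3, 2.6, -0.4],"rotation":[0.04, 0.03, -0.01]}
{"dp":[34.3, 2.6, -0.4],"rotation":[0.04, 0.03, -0.01]}
{"dp":[34.3, 2.6, -0.4],"rotation":[0.04, 0.03, -0.01]}
{"dp":[34.3, 2.6, -0.4],"rotation":[0.04, 0.03, -0.01]}
{"dp":[34.3, 2.6, -0.4],"rotation":[0.04, 0.03, -0.01]}
```

Request:
move_arm:
  deltas:
    - {"dp":[38,0,-1],"rotation":[0,0,0]}
    - {"dp":[38,0,-1],"rotation":[0,0,0]}
    - {"dp":[38,0,-1],"rotation":[0,0,0]}
    - {"dp":[38,0,0],"rotation":[0,0,0]}
    - {"dp":[30,0,0],"rotation":[0,0,0]}

```text
t: 14.35
eef_pos: [0.4164, 0.1827, 0.1971]
ee_rot: [-1.58, -0.004, 1.582]
force: [1.3, -0.8, -1.1]
width: 0.0118
```

Request:
move_arm:
  deltas:
    - {"dp":[10,5,0],"rotation":[0,0,0]}
    - {"dp":[5,15,0],"rotation":[0,0,0]}

```text
t: 14.52
eef_pos: [0.4178, 0.205, 0.179]
ee_rot: [-1.585, -0.008, 1.587]
force: [0.6, -0.4, -0.4]
width: 0.012
```

```bash
python3 plan.py 419 197.5 85 90.5
```

```text
pos [417.8 205.  179. ] yaw [-90.8  -0.5  91. ] w 12.0 F [ 0.6 -0.4 -0.4] t 14.52 N 3
{"dp":[-2.8, 31.3, 0.1],"rotation":[0.27, 0.15, 0.16]}
{"dp":[-2.7, 31.3, -0.1],"rotation":[0.27, 0.15, 0.16]}
{"dp":[-2.6, 31.3, -0.2],"rotation":[0.27, 0.15, 0.16]}
```

Request:
move_arm:
  deltas:
    - {"dp":[-4,25,0],"rotation":[0.3,0.2,0.2]}
    - {"dp":[-3,30,0],"rotation":[0.3,0.2,0.2]}
    - {"dp":[0,20,0],"rotation":[0.2,0,0]}
    - {"dp":[0,8,0],"rotation":[0,0,0]}
    - {"dp":[0,0,0],"rotation":[0,0,0]}

```text
t: 14.93
eef_pos: [0.4179, 0.2005, 0.0899]
ee_rot: [-1.57, -0.002, 1.584]
force: [-0.4, 0.3, -0.5]
width: 0.0115
```

```bash
python3 plan.py 419 197.5 75 90.5
```

```text
pos [417.9 200.5  89.9] yaw [-90.   -0.1  90.7] w 11.5 F [-0.4  0.3 -0.5] t 14.93 N 1
{"dp":[-3.1, 14.9, -1.0],"rotation":[-0.04, 0.23, 0.13]}
```

Request:
move_arm:
  deltas:
    - {"dp":[-3,7,-1],"rotation":[0,0.2,0.1]}
    - {"dp":[0,5,0],"rotation":[0,0,0]}
    - {"dp":[0,3,0],"rotation":[0,0,0]}
    - {"dp":[0,1,0],"rotation":[0,0,0]}

```text
t: 15.27
eef_pos: [0.4204, 0.1976, 0.0746]
ee_rot: [-1.572, -0.001, 1.58]
force: [-7.4, -1.8, 24.2]
width: 0.0118
```

```bash
python3 plan.py 419 197.5 75 90.5
```

```text
pos [420.4 197.6  74.6] yaw [-90.1  -0.1  90.5] w 11.8 F [-7.4 -1.8 24.2] t 15.27 N 1
{"dp":[-0.1, -0.4, 1.4],"rotation":[0.08, 0.04, 0.05]}
```

Request:
move_arm:
  deltas:
    - {"dp":[0,0,0],"rotation":[0,0,0]}
    - {"dp":[0,0,0],"rotation":[0,0,0]}
    - {"dp":[0,0,0],"rotation":[0,0,0]}
    - {"dp":[0,-10,0],"rotation":[0,0,0]}
    - {"dp":[0,-30,0],"rotation":[0,0,0]}
  jaw: 145

```text
t: 15.68
eef_pos: [0.4192, 0.1962, 0.1131]
ee_rot: [-1.569, 0.001, 1.579]
force: [0.1, 0.4, -1.0]
width: 0.0361
```

```bash
python3 plan.py 418 94 125 90.5; python3 - <<'E'
from h import *
crop('scene',(225,120,425,350),'g11',2.6)
E
```

```text
pos [419.2 196.2 113.1] yaw [-89.9   0.1  90.5] w 36.1 F [ 0.1  0.4 -1. ] t 15.68 N 3
{"dp":[-34.1, -3.9, 0.7],"rotation":[-0.03, -0.01, -0.02]}
{"dp":[-34.1, -3.9, 0.7],"rotation":[-0.03, -0.01, -0.02]}
{"dp":[-34.1, -3.9, 0.7],"rotation":[-0.03, -0.01, -0.02]}
```

View pics/g11.png

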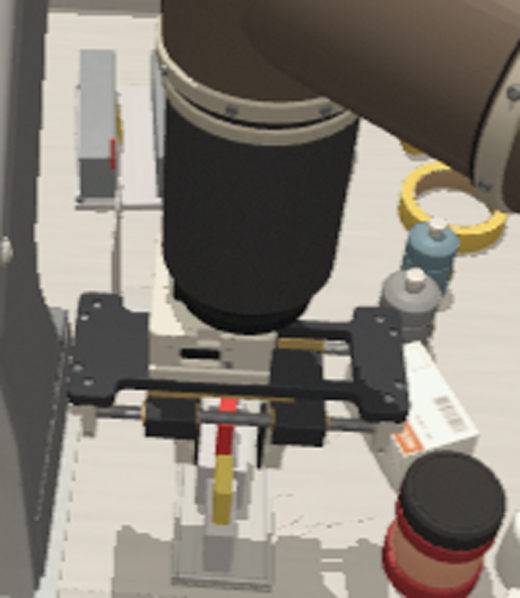

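Request:
move_arm:
  deltas:
    - {"dp":[-34,-2,1],"rotation":[0,0,0]}
    - {"dp":[-34,0,1],"rotation":[0,0,0]}
    - {"dp":[-28,0,0],"rotation":[0,0,0]}
    - {"dp":[0,5,0],"rotation":[0,0,0]}
    - {"dp":[0,8,0],"rotation":[0,0,0]}

```text
t: 16.15
eef_pos: [0.426, 0.1036, 0.1146]
ee_rot: [-1.59, -0.014, 1.585]
force: [-0.1, -0.0, 0.4]
width: 0.0378
```

```bash
python3 plan.py 418 94 71 90.5
```

```text
pos [426.  103.6 114.6] yaw [-91.1  -0.8  90.8] w 37.8 F [-0.1 -0.   0.4] t 16.15 N 2
{"dp":[-5.0, 21.6, 4.5],"rotation":[0.56, 0.15, 0.4]}
{"dp":[-4.9, 21.7, 4.3],"rotation":[0.56, 0.15, 0.4]}
```

Request:
move_arm:
  deltas:
    - {"dp":[-6,10,6],"rotation":[0.6,0.2,0.4]}
    - {"dp":[-5,18,2],"rotation":[0.5,0.1,0.4]}
    - {"dp":[0,10,0],"rotation":[0,0,0]}
    - {"dp":[0,2,0],"rotation":[0,0,0]}

```text
t: 16.48
eef_pos: [0.4174, 0.0926, 0.0707]
ee_rot: [-1.57, 0.0, 1.579]
force: [-0.3, -0.3, -1.0]
width: 0.0378
```

```bash
python3 plan.py 418 94 70 90.5
```

```text
pos [417.4  92.6  70.7] yaw [-90.    0.   90.4] w 37.8 F [-0.3 -0.3 -1. ] t 16.48 N 1
{"dp":[1.4, 0.7, -0.6],"rotation":[-0.04, -0.05, -0.01]}
```

Request:
move_arm:
  deltas:
    - {"dp":[1,0.8,0],"rotation":[0,0,0]}
    - {"dp":[0,0.8,0],"rotation":[0,0,0]}
    - {"dp":[0,0.8,0],"rotation":[0,0,0]}
    - {"dp":[0,0.8,0],"rotation":[0,0,0]}
  jaw: 255
  squeeze: 40

```text
t: 16.82
eef_pos: [0.4167, 0.0945, 0.0661]
ee_rot: [-1.567, 0.003, 1.581]
force: [-0.1, -0.4, 0.3]
width: 0.0169
```

```bash
python3 plan.py 418 94 71 90.5
```

```text
pos [416.7  94.5  66.1] yaw [-89.8   0.1  90.6] w 16.9 F [-0.1 -0.4  0.3] t 16.82 N 1
{"dp":[-0.6, -4.9, -1.3],"rotation":[-0.21, 0.07, -0.15]}
```

Request:
move_arm:
  deltas:
    - {"dp":[0,-4,-1],"rotation":[0,0,0]}
    - {"dp":[0,0,0],"rotation":[0,0,0]}
    - {"dp":[0,0,0],"rotation":[0,0,0]}

```text
t: 17.07
eef_pos: [0.4181, 0.0952, 0.0711]
ee_rot: [-1.568, 0.002, 1.581]
force: [0.4, -0.5, -0.5]
width: 0.0115
```

```bash
python3 plan.py 418 94 190 90.5 4
```

```text
pos [418.1  95.2  71.1] yaw [-89.9   0.1  90.6] w 11.5 F [ 0.4 -0.5 -0.5] t 17.07 N 4
{"dp":[-0.4, -29.7, 0.1],"rotation":[-0.04, 0.03, -0.02]}
{"dp":[-0.3, -29.7, 0.1],"rotation":[-0.04, 0.03, -0.02]}
{"dp":[-0.3, -29.7, 0.1],"rotation":[-0.04, 0.03, -0.02]}
{"dp":[-0.3, -29.7, 0.1],"rotation":[-0.04, 0.03, -0.02]}
```

Request:
move_arm:
  deltas:
    - {"dp":[0,-30,0],"rotation":[0,0,0]}
    - {"dp":[0,-36,0],"rotation":[0,0,0]}
    - {"dp":[0,-36,0],"rotation":[0,0,0]}
    - {"dp":[-25,-12,0],"rotation":[0,0,0]}
    - {"dp":[-38,0,0],"rotation":[0,0,0]}

```text
t: 17.48
eef_pos: [0.4195, 0.0337, 0.1911]
ee_rot: [-1.568, 0.004, 1.586]
force: [1.7, -1.1, -2.6]
width: 0.0114
```

```bash
python3 plan.py 430 -90 190 92
```

```text
pos [419.5  33.7 191.1] yaw [-89.8   0.2  90.9] w 11.4 F [ 1.7 -1.1 -2.6] t 17.48 N 4
{"dp":[-31.0, 0.4, -2.2],"rotation":[-0.04, -0.28, -0.05]}
{"dp":[-31.0, 0.4, -2.0],"rotation":[-0.04, -0.28, -0.05]}
{"dp":[-31.0, 0.3, -1.9],"rotation":[-0.04, -0.28, -0.05]}
{"dp":[-31.0, 0.3, -1.7],"rotation":[-0.04, -0.28, -0.05]}
```

Request:
move_arm:
  deltas:
    - {"dp":[-37,0,-1],"rotation":[0,-0.3,0]}
    - {"dp":[-37,0,-2],"rotation":[0,-0.3,0]}
    - {"dp":[-37,0,-4],"rotation":[0,-0.3,0]}
    - {"dp":[-32,2,-14],"rotation":[0.1,-0.6,0]}
    - {"dp":[-32,2,-18],"rotation":[0.1,-0.6,0]}

```text
t: 17.9
eef_pos: [0.4625, -0.1462, 0.1939]
ee_rot: [-1.578, -0.0, 1.63]
force: [1.7, 1.7, -0.7]
width: 0.0116
```

```bash
python3 plan.py 510.4 -227 170 95.7
```

```text
pos [ 462.5 -146.2  193.9] yaw [-90.4  -0.   93.4] w 11.6 F [ 1.7  1.7 -0.7] t 17.9 N 3
{"dp":[-27.8, 8.0, -14.3],"rotation":[0.13, -0.78, 0.01]}
{"dp":[-28.0, 8.0, -13.9],"rotation":[0.13, -0.78, 0.01]}
{"dp":[-28.2, 8.0, -13.6],"rotation":[0.13, -0.78, 0.01]}
```

Request:
move_arm:
  deltas:
    - {"dp":[-28,8,-14],"rotation":[0.1,-0.8,0]}
    - {"dp":[-28,8,-14],"rotation":[0.1,-0.8,0]}
    - {"dp":[-15,8,-13],"rotation":[0.1,-0.8,0]}
    - {"dp":[0,0,0],"rotation":[0,0,0]}

```text
t: 18.23
eef_pos: [0.5122, -0.2242, 0.1699]
ee_rot: [-1.576, 0.001, 1.669]
force: [0.6, -0.1, -1.0]
width: 0.0117
```

```bash
cat > hold.py <<'E'
from h import *
import sys
f=arm.grab_frame('scene')
P=cloud(f).reshape(-1,3); tcp=np.array(arm.get_state()['eef_pos'])
m=(np.abs(P[:,:2]-tcp[:2])<[.04,.04]).all(1)&(P[:,2]>.07)&(P[:,2]<tcp[2]-.03)
print('tcp',(tcp*1000).round(1)); print((np.percentile(P[m],[1,99],axis=0)*1000).round(1),m.sum())
E
python3 hold.py; python3 plan.py 509.5 -227 130 95.7
```

```text
tcp [ 511.2 -223.5  170.4]
[[ 499.9 -206.4  106.9]
 [ 523.1 -199.1  139.8]] 127
pos [ 511.2 -223.5  170.4] yaw [-90.3   0.   95.6] w 11.6 F [-0.5 -0.4 -0.6] t 18.28 N 2
{"dp":[-1.7, 20.2, 1.1],"rotation":[0.14, -0.07, -0.02]}
{"dp":[-1.7, 20.2, 1.1],"rotation":[0.14, -0.07, -0.02]}
```

Request:
move_arm:
  deltas:
    - {"dp":[-1,20,0.6],"rotation":[0.1,-0.1,0]}
    - {"dp":[0,20,0.6],"rotation":[0.1,0,0]}
    - {"dp":[0,15,0],"rotation":[0,0,0]}
    - {"dp":[0,5,0],"rotation":[0,0,0]}

```text
t: 18.62
eef_pos: [0.5106, -0.2245, 0.1113]
ee_rot: [-1.577, 0.001, 1.667]
force: [-1.0, 0.2, -0.9]
width: 0.0118
```

```bash
python3 plan.py 509.5 -227 80 95.7
```

```text
pos [ 510.6 -224.5  111.3] yaw [-90.3   0.1  95.5] w 11.8 F [-1.   0.2 -0.9] t 18.62 N 1
{"dp":[-2.3, 31.3, 1.5],"rotation":[0.34, -0.18, -0.08]}
```

Request:
move_arm:
  deltas:
    - {"dp":[-2,9,1.5],"rotation":[0.3,-0.2,0]}
    - {"dp":[0,9,0.5],"rotation":[0,0,0]}
    - {"dp":[0,7,0.5],"rotation":[0,0,0]}
    - {"dp":[0,5,0.5],"rotation":[0,0,0]}

```text
t: 18.95
eef_pos: [0.5082, -0.2257, 0.0815]
ee_rot: [-1.574, 0.002, 1.673]
force: [-1.4, -0.1, -0.2]
width: 0.0113
```

Request:
move_arm:
  deltas:
    - {"dp":[0,4,0.5],"rotation":[0,0,0]}
    - {"dp":[0,3,0.5],"rotation":[0,0,0]}

```text
t: 19.12
eef_pos: [0.5073, -0.2257, 0.074]
ee_rot: [-1.574, 0.002, 1.673]
force: [-0.8, 0.4, -0.9]
width: 0.0121
```

Request:
move_arm:
  deltas:
    - {"dp":[0,2,0],"rotation":[0,0,0]}
    - {"dp":[0,2,0],"rotation":[0,0,0]}

```text
t: 19.28
eef_pos: [0.5078, -0.2259, 0.0721]
ee_rot: [-1.575, 0.003, 1.674]
force: [-9.4, 8.0, 36.8]
width: 0.0121
```

Request:
move_arm:
  deltas:
    - {"dp":[0,-20,0],"rotation":[0.1,0,0]}
    - {"dp":[0,-35,0],"rotation":[0.1,0,0]}
    - {"dp":[0,-35,0],"rotation":[0.1,0,0]}
    - {"dp":[25,-30,10],"rotation":[0,0.8,0]}
    - {"dp":[30,-4,18],"rotation":[0,0.8,0]}

```text
t: 19.7
eef_pos: [0.4773, -0.1752, 0.2001]
ee_rot: [-1.569, 0.005, 1.643]
force: [2.3, 0.4, 0.3]
width: 0.0119
```

```bash
python3 plan.py 420 -60 190 91.5 4
```

```text
pos [ 477.3 -175.2  200.1] yaw [-89.9   0.3  94.1] w 11.9 F [2.3 0.4 0.3] t 19.7 N 4
{"dp":[29.8, 2.4, 12.2],"rotation":[-0.03, 0.66, -0.07]}
{"dp":[29.6, 2.5, 12.5],"rotation":[-0.03, 0.66, -0.07]}
{"dp":[29.5, 2.5, 12.9],"rotation":[-0.03, 0.66, -0.07]}
{"dp":[29.3, 2.5, 13.2],"rotation":[-0.03, 0.66, -0.07]}
```

Request:
move_arm:
  deltas:
    - {"dp":[30,1,12],"rotation":[0,0.6,0]}
    - {"dp":[32,1,13],"rotation":[0,0.6,0]}
    - {"dp":[35,1,13],"rotation":[0,0.6,0]}
    - {"dp":[38,1,6],"rotation":[0,0.6,0]}
    - {"dp":[38,0,1],"rotation":[0,0.6,0]}

```text
t: 20.12
eef_pos: [0.4214, -0.0016, 0.2007]
ee_rot: [-1.582, 0.002, 1.581]
force: [0.6, 0.2, -1.5]
width: 0.0117
```

```bash
python3 plan.py 418 95 180 90.5
```

```text
pos [421.4  -1.6 200.7] yaw [-90.6   0.1  90.6] w 11.7 F [ 0.6  0.2 -1.5] t 20.12 N 3
{"dp":[32.2, 6.8, 0.9],"rotation":[0.2, 0.02, -0.04]}
{"dp":[32.2, 6.8, 0.9],"rotation":[0.2, 0.02, -0.04]}
{"dp":[32.2, 6.9, 0.9],"rotation":[0.2, 0.02, -0.04]}
```

Request:
move_arm:
  deltas:
    - {"dp":[34,4,1],"rotation":[0.2,0,0]}
    - {"dp":[32,6,1],"rotation":[0.2,0,0]}
    - {"dp":[20,8,1],"rotation":[0.2,0,0]}
    - {"dp":[3,15,0],"rotation":[0,0,0]}

```text
t: 20.45
eef_pos: [0.4186, 0.0979, 0.1725]
ee_rot: [-1.584, -0.006, 1.585]
force: [0.7, 0.3, -0.8]
width: 0.0117
```

```bash
python3 plan.py 418 95 80 90.5
```

```text
pos [418.6  97.9 172.5] yaw [-90.7  -0.3  90.8] w 11.7 F [ 0.7  0.3 -0.8] t 20.45 N 3
{"dp":[-1.1, 30.8, 0.6],"rotation":[0.24, 0.11, 0.11]}
{"dp":[-1.1, 30.8, 0.5],"rotation":[0.24, 0.11, 0.11]}
{"dp":[-1.0, 30.8, 0.4],"rotation":[0.24, 0.11, 0.11]}
```

Request:
move_arm:
  deltas:
    - {"dp":[-2,25,0.5],"rotation":[0.2,0.1,0.1]}
    - {"dp":[-1,30,0.5],"rotation":[0.2,0.1,0.1]}
    - {"dp":[0,20,0],"rotation":[0.2,0,0]}
    - {"dp":[0,8,0],"rotation":[0,0,0]}
    - {"dp":[0,0,0],"rotation":[0,0,0]}

```text
t: 20.87
eef_pos: [0.419, 0.0993, 0.087]
ee_rot: [-1.578, -0.006, 1.588]
force: [-0.1, 0.0, -1.3]
width: 0.0117
```

```bash
python3 plan.py 418 95 69 90.5
```

```text
pos [419.   99.3  87. ] yaw [-90.4  -0.4  91. ] w 11.7 F [-0.1  0.  -1.3] t 20.87 N 1
{"dp":[-4.4, 17.9, 1.2],"rotation":[0.39, 0.46, 0.36]}
```

Request:
move_arm:
  deltas:
    - {"dp":[-5,8,1],"rotation":[0.4,0.4,0.3]}
    - {"dp":[0,6,0],"rotation":[0,0,0]}
    - {"dp":[0,3,0],"rotation":[0,0,0]}
    - {"dp":[0,1,0],"rotation":[0,0,0]}

```text
t: 21.2
eef_pos: [0.4194, 0.0945, 0.0693]
ee_rot: [-1.573, -0.002, 1.58]
force: [-0.2, -0.1, -1.0]
width: 0.0117
```

Request:
move_arm:
  deltas:
    - {"dp":[0,1,0],"rotation":[0,0,0]}

```text
t: 21.28
eef_pos: [0.4197, 0.0946, 0.0685]
ee_rot: [-1.573, -0.002, 1.58]
force: [0.3, 0.1, -0.3]
width: 0.0116
```

Request:
move_arm:
  deltas:
    - {"dp":[0,0,0],"rotation":[0,0,0]}
    - {"dp":[0,0,0],"rotation":[0,0,0]}
    - {"dp":[0,0,0],"rotation":[0,0,0]}
    - {"dp":[0,-10,0],"rotation":[0,0,0]}
    - {"dp":[0,-30,0],"rotation":[0,0,0]}
  jaw: 145

```text
t: 21.7
eef_pos: [0.4178, 0.0933, 0.1066]
ee_rot: [-1.569, 0.0, 1.579]
force: [1.1, 0.6, -0.5]
width: 0.0364
```

```bash
python3 plan.py 420 43 115 91; python3 - <<'E'
from h import *
crop('scene',(225,120,425,350),'g12',2.6)
E
```

```text
pos [417.8  93.3 106.6] yaw [-89.9   0.   90.5] w 36.4 F [ 1.1  0.6 -0.5] t 21.7 N 2
{"dp":[-25.2, -4.2, -0.9],"rotation":[-0.06, -0.26, -0.01]}
{"dp":[-25.2, -4.2, -0.8],"rotation":[-0.06, -0.26, -0.01]}
```

View pics/g12.png

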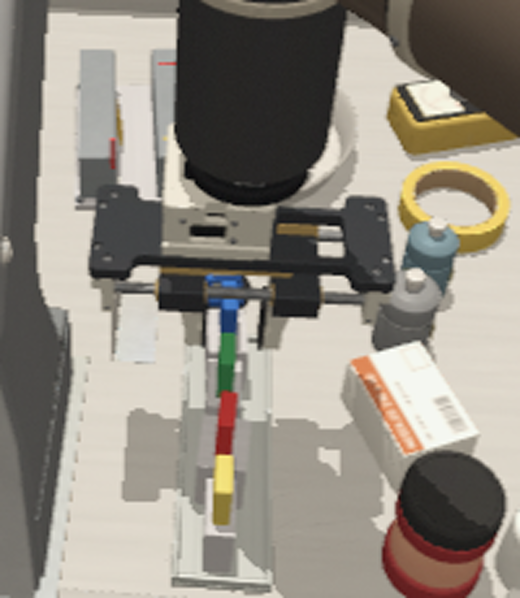

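```bash
python3 - <<'E'
from h import *
s=arm.get_state(); t=np.array(s['eef_pos'])
P=cloud(arm.grab_frame('scene')).reshape(-1,3)
d=(P-t)*1000
for a,b in((-110,-85),(-85,-60),(60,85),(85,110)):
    m=(d[:,0]>a)&(d[:,0]<b)&(abs(d[:,1])<60)&(d[:,2]>10)&(d[:,2]<200)
    print(a,b,m.sum(),d[m].min(0).round() if m.any() else '',d[m].max(0).round() if m.any() else '', np.percentile(d[m,2],[2,10]).round())
E
```

```text
-110 -85 300 [-97. -40.  69.] [-85.  41. 111.] [75. 93.]
-85 -60 614 [-85. -40.  67.] [-60.  41. 111.] [73. 82.]
60 85 602 [ 60. -38.  68.] [ 85.  42. 112.] [75. 84.]
85 110 276 [ 85. -38.  68.] [ 96.  42. 113.] [77. 95.]
```

Request:
move_arm:
  deltas:
    - {"dp":[-26,-3,0],"rotation":[0,-0.3,0]}
    - {"dp":[-24,0,-1],"rotation":[0,-0.3,0]}
    - {"dp":[0,0,0],"rotation":[0,-0.3,0]}

```text
t: 22.05
eef_pos: [0.4254, 0.0465, 0.1174]
ee_rot: [-1.585, -0.009, 1.601]
force: [-0.8, -0.6, 0.5]
width: 0.0378
```

```bash
python3 plan.py 419 43 74 91.5
```

```text
pos [425.4  46.5 117.4] yaw [-90.8  -0.5  91.7] w 37.8 F [-0.8 -0.6  0.5] t 22.05 N 2
{"dp":[-1.9, 21.6, 3.6],"rotation":[0.41, 0.12, 0.26]}
{"dp":[-1.8, 21.7, 3.4],"rotation":[0.41, 0.12, 0.26]}
```

Request:
move_arm:
  deltas:
    - {"dp":[-2,12,4],"rotation":[0.4,0.1,0.3]}
    - {"dp":[-2,16,2],"rotation":[0.4,0.1,0.3]}
    - {"dp":[0,10,0],"rotation":[0,0,0]}
    - {"dp":[0,0,0],"rotation":[0,0,0]}

```text
t: 22.38
eef_pos: [0.4216, 0.0423, 0.0801]
ee_rot: [-1.577, -0.002, 1.595]
force: [0.4, 0.1, -0.6]
width: 0.0379
```

```bash
python3 plan.py 419 43 74 91.5
```

```text
pos [421.6  42.3  80.1] yaw [-90.4  -0.1  91.4] w 37.9 F [ 0.4  0.1 -0.6] t 22.38 N 1
{"dp":[0.8, 6.1, 2.7],"rotation":[0.38, -0.12, 0.1]}
```

Request:
move_arm:
  deltas:
    - {"dp":[0,4,2.5],"rotation":[0.4,0,0]}
    - {"dp":[0,2,0],"rotation":[0,0,0]}
    - {"dp":[0,0,0],"rotation":[0,0,0]}
  jaw: 255
  squeeze: 40

```text
t: 22.63
eef_pos: [0.4194, 0.0427, 0.0744]
ee_rot: [-1.57, -0.002, 1.595]
force: [-0.9, -0.4, -0.0]
width: 0.023
```

Request:
move_arm:
  deltas:
    - {"dp":[0,0,0],"rotation":[0,0,0]}
    - {"dp":[0,0,0],"rotation":[0,0,0]}
    - {"dp":[0,0,0],"rotation":[0,0,0]}

```text
t: 22.88
eef_pos: [0.4201, 0.0434, 0.0753]
ee_rot: [-1.572, -0.003, 1.596]
force: [0.9, -1.0, -0.9]
width: 0.0116
```

Request:
move_arm:
  deltas:
    - {"dp":[0,-30,0],"rotation":[0,0,0]}
    - {"dp":[0,-38,0],"rotation":[0,0,0]}
    - {"dp":[0,-38,0],"rotation":[0,0,0]}
    - {"dp":[-20,-12,0],"rotation":[0,0,0]}
    - {"dp":[-37,0,0],"rotation":[0,-0.3,0]}

```text
t: 23.3
eef_pos: [0.4211, -0.0128, 0.1988]
ee_rot: [-1.57, -0.0, 1.606]
force: [1.5, 0.5, -2.1]
width: 0.0116
```

Request:
move_arm:
  deltas:
    - {"dp":[-37,0,-2],"rotation":[0,-0.3,0]}
    - {"dp":[-37,0,-4],"rotation":[0,-0.3,0]}
    - {"dp":[-32,2,-14],"rotation":[0.1,-0.6,0]}
    - {"dp":[-32,2,-18],"rotation":[0.1,-0.6,0]}
    - {"dp":[-28,2,-18],"rotation":[0.1,-0.6,0]}

```text
t: 23.72
eef_pos: [0.4855, -0.1819, 0.1991]
ee_rot: [-1.578, -0.003, 1.656]
force: [-0.6, 1.2, -0.4]
width: 0.0118
```

```bash
python3 plan.py 510 -227 170 95.7
```

```text
pos [ 485.5 -181.9  199.1] yaw [-90.4  -0.2  94.9] w 11.8 F [-0.6  1.2 -0.4] t 23.72 N 2
{"dp":[-23.6, 14.6, -10.2],"rotation":[0.22, -0.42, 0.08]}
{"dp":[-23.6, 14.6, -10.1],"rotation":[0.22, -0.42, 0.08]}
```

Request:
move_arm:
  deltas:
    - {"dp":[-22,14,-9],"rotation":[0.2,-0.4,0]}
    - {"dp":[-12,14,-9],"rotation":[0.2,-0.4,0]}
    - {"dp":[0,0,0],"rotation":[0,0,0]}

```text
t: 23.97
eef_pos: [0.5104, -0.2214, 0.1701]
ee_rot: [-1.573, -0.001, 1.666]
force: [0.6, 0.7, -0.8]
width: 0.0119
```

```bash
python3 hold.py;  python3 plan.py 509.4 -227 130 95.7
```

```text
tcp [ 509.8 -220.8  171. ]
[[ 494.9 -203.2  100.3]
 [ 522.8 -196.7  140.3]] 182
pos [ 509.8 -220.8  171. ] yaw [-90.1  -0.1  95.4] w 12.0 F [ 0.4 -0.1 -0.6] t 24.02 N 2
{"dp":[-3.1, 20.5, 0.6],"rotation":[0.07, -0.13, 0.04]}
{"dp":[-3.1, 20.5, 0.5],"rotation":[0.07, -0.13, 0.04]}
```

Request:
move_arm:
  deltas:
    - {"dp":[-3,20,0.6],"rotation":[0.1,-0.1,0]}
    - {"dp":[-3,18,0.5],"rotation":[0.1,-0.1,0]}
    - {"dp":[0,8,0],"rotation":[0,0,0]}
    - {"dp":[0,0,0],"rotation":[0,0,0]}

```text
t: 24.35
eef_pos: [0.5096, -0.2264, 0.1259]
ee_rot: [-1.573, -0.001, 1.669]
force: [-0.2, 0.1, -2.0]
width: 0.012
```

```bash
python3 plan.py 509.4 -227 120 95.7
```

```text
pos [ 509.6 -226.4  125.9] yaw [-90.1  -0.   95.6] w 12.0 F [-0.2  0.1 -2. ] t 24.35 N 1
{"dp":[-0.6, 5.9, 0.2],"rotation":[0.1, -0.1, 0.03]}
```

Bottom is at about 55; now steps downward, checking force.

Request:
move_arm:
  deltas:
    - {"dp":[0,6,0.2],"rotation":[0,0,0]}
    - {"dp":[0,6,0.2],"rotation":[0,0,0]}
    - {"dp":[0,6,0.2],"rotation":[0,0,0]}

```text
t: 24.6
eef_pos: [0.5105, -0.2254, 0.1104]
ee_rot: [-1.577, 0.001, 1.671]
force: [0.1, 0.0, 0.1]
width: 0.0119
```

Request:
move_arm:
  deltas:
    - {"dp":[0,6,0.2],"rotation":[0,0,0]}
    - {"dp":[0,6,0.2],"rotation":[0,0,0]}

```text
t: 24.77
eef_pos: [0.5104, -0.2251, 0.0985]
ee_rot: [-1.579, 0.001, 1.671]
force: [-2.3, 0.4, 1.7]
width: 0.012
```

```bash
python3 plan.py 509.4 -227 79 95.7
```

```text
pos [ 510.4 -225.1   98.5] yaw [-90.5   0.1  95.8] w 12.0 F [-2.3  0.4  1.7] t 24.77 N 1
{"dp":[-1.8, 19.5, 1.3],"rotation":[0.45, 0.06, -0.07]}
```

Request:
move_arm:
  deltas:
    - {"dp":[-1.5,5,1],"rotation":[0.4,0,0]}
    - {"dp":[0,5,0.3],"rotation":[0,0,0]}
    - {"dp":[0,4,0],"rotation":[0,0,0]}

```text
t: 25.02
eef_pos: [0.5085, -0.2267, 0.0829]
ee_rot: [-1.57, 0.001, 1.671]
force: [-1.5, -1.1, -0.3]
width: 0.0116
```

Request:
move_arm:
  deltas:
    - {"dp":[0,2.5,0],"rotation":[0,0,0]}

```text
t: 25.1
eef_pos: [0.5081, -0.2268, 0.0796]
ee_rot: [-1.569, 0.001, 1.671]
force: [-0.1, -0.4, 0.2]
width: 0.0118
```

Request:
move_arm:
  deltas:
    - {"dp":[0,1.5,0],"rotation":[0,0,0]}
    - {"dp":[0,1,0],"rotation":[0,0,0]}

```text
t: 25.27
eef_pos: [0.5087, -0.227, 0.0789]
ee_rot: [-1.569, 0.002, 1.672]
force: [-5.5, 6.1, 16.4]
width: 0.0116
```

Request:
move_arm:
  deltas:
    - {"dp":[0,-15,0],"rotation":[0,0,0]}
    - {"dp":[0,-35,0],"rotation":[0,0,0]}
    - {"dp":[0,-36,0],"rotation":[0,0,0]}
    - {"dp":[20,-30,6],"rotation":[0,0.8,0]}
    - {"dp":[30,-6,18],"rotation":[0,0.8,0]}

```text
t: 25.68
eef_pos: [0.4853, -0.1807, 0.2029]
ee_rot: [-1.571, 0.003, 1.641]
force: [1.6, 1.4, 0.8]
width: 0.0116
```

```bash
python3 plan.py 420 -60 192 92 4
```

```text
pos [ 485.3 -180.7  202.9] yaw [-90.    0.2  94. ] w 11.6 F [1.6 1.4 0.8] t 25.68 N 4
{"dp":[31.3, 2.6, 14.2],"rotation":[0.01, 0.51, -0.04]}
{"dp":[31.1, 2.6, 14.4],"rotation":[0.01, 0.51, -0.04]}
{"dp":[31.0, 2.7, 14.7],"rotation":[0.01, 0.51, -0.04]}
{"dp":[30.9, 2.7, 15.0],"rotation":[0.01, 0.51, -0.04]}
```

Request:
move_arm:
  deltas:
    - {"dp":[31,1,14],"rotation":[0,0.5,0]}
    - {"dp":[31,1,15],"rotation":[0,0.5,0]}
    - {"dp":[33,1,15],"rotation":[0,0.5,0]}
    - {"dp":[36,1,6],"rotation":[0,0.5,0]}
    - {"dp":[36,0,0],"rotation":[0,0,0]}

```text
t: 26.1
eef_pos: [0.4256, -0.0132, 0.2026]
ee_rot: [-1.585, 0.0, 1.597]
force: [1.1, 0.8, -1.8]
width: 0.0117
```

```bash
python3 plan.py 419.5 43.5 185 91.5
```

```text
pos [425.6 -13.2 202.6] yaw [-90.8   0.   91.5] w 11.7 F [ 1.1  0.8 -1.8] t 26.1 N 2
{"dp":[28.4, 8.7, 2.5],"rotation":[0.39, -0.01, -0.01]}
{"dp":[28.4, 8.8, 2.4],"rotation":[0.39, -0.01, -0.01]}
```

Request:
move_arm:
  deltas:
    - {"dp":[28,6,2.5],"rotation":[0.4,0,0]}
    - {"dp":[20,12,2],"rotation":[0.4,0,0]}
    - {"dp":[2,15,1],"rotation":[0,0,0]}
    - {"dp":[0,20,0],"rotation":[0,0,0]}

```text
t: 26.43
eef_pos: [0.4223, 0.0472, 0.1541]
ee_rot: [-1.586, -0.008, 1.604]
force: [0.5, -0.0, -0.6]
width: 0.0116
```

```bash
python3 plan.py 419.5 43.5 85 91.5
```

```text
pos [422.3  47.2 154.1] yaw [-90.9  -0.5  91.9] w 11.6 F [ 0.5 -0.  -0.6] t 26.43 N 2
{"dp":[-2.1, 34.5, 2.0],"rotation":[0.44, 0.21, 0.23]}
{"dp":[-1.9, 34.5, 1.7],"rotation":[0.44, 0.21, 0.23]}
```

Request:
move_arm:
  deltas:
    - {"dp":[-3,20,2],"rotation":[0.4,0.2,0.2]}
    - {"dp":[-3,24,1],"rotation":[0.4,0.2,0.2]}
    - {"dp":[0,12,0],"rotation":[0,0,0]}
    - {"dp":[0,3,0],"rotation":[0,0,0]}

```text
t: 26.77
eef_pos: [0.4203, 0.0436, 0.0915]
ee_rot: [-1.575, -0.003, 1.6]
force: [-0.6, -0.2, 0.3]
width: 0.0116
```

```bash
python3 plan.py 419.5 43.5 75 91.5
```

```text
pos [420.3  43.6  91.5] yaw [-90.2  -0.2  91.7] w 11.6 F [-0.6 -0.2  0.3] t 26.77 N 1
{"dp":[-0.1, 16.5, 0.8],"rotation":[0.22, 0.19, 0.19]}
```

Request:
move_arm:
  deltas:
    - {"dp":[0,7,0.8],"rotation":[0.2,0.2,0.2]}
    - {"dp":[0,5,0],"rotation":[0,0,0]}
    - {"dp":[0,3,0],"rotation":[0,0,0]}
    - {"dp":[0,1,0],"rotation":[0,0,0]}

```text
t: 27.1
eef_pos: [0.4207, 0.0442, 0.0752]
ee_rot: [-1.573, -0.0, 1.597]
force: [-0.2, -0.4, -0.2]
width: 0.0115
```

Request:
move_arm:
  deltas:
    - {"dp":[0,0.5,0],"rotation":[0,0,0]}

```text
t: 27.18
eef_pos: [0.421, 0.0443, 0.0749]
ee_rot: [-1.573, -0.0, 1.597]
force: [-0.9, -0.4, -0.2]
width: 0.0117
```

Request:
move_arm:
  deltas:
    - {"dp":[0,0,0],"rotation":[0,0,0]}
    - {"dp":[0,0,0],"rotation":[0,0,0]}
    - {"dp":[0,0,0],"rotation":[0,0,0]}
    - {"dp":[0,-12,0],"rotation":[0,0,0]}
    - {"dp":[0,-32,0],"rotation":[0,0,0]}
  jaw: 145

```text
t: 27.6
eef_pos: [0.4189, 0.0433, 0.1171]
ee_rot: [-1.568, 0.002, 1.596]
force: [-0.5, 1.0, -0.7]
width: 0.0365
```

```bash
python3 plan.py 418 146 120 90; python3 - <<'E'
from h import *
crop('scene',(225,120,425,350),'g13',2.6)
f=arm.grab_frame('scene');P=cloud(f).reshape(-1,3);x,y,z=P.T
m=(abs(x-.418)<.03)&(abs(y-.1475)<.022)&(z>.085)&(z<.1);print(cv2.minAreaRect((P[m][:,:2]*1000).astype(np.float32)))
E
```

```text
pos [418.9  43.3 117.1] yaw [-89.8   0.1  91.4] w 36.5 F [-0.5  1.  -0.7] t 27.6 N 3
{"dp":[34.2, -1.0, -0.6],"rotation":[-0.05, 0.48, -0.04]}
{"dp":[34.2, -1.0, -0.3],"rotation":[-0.05, 0.48, -0.04]}
{"dp":[34.2, -1.0, 0.0],"rotation":[-0.05, 0.48, -0.04]}
((419.34490966796875, 148.0740509033203), (31.34914207458496, 11.744084358215332), 85.62043762207031)
```

View pics/g13.png

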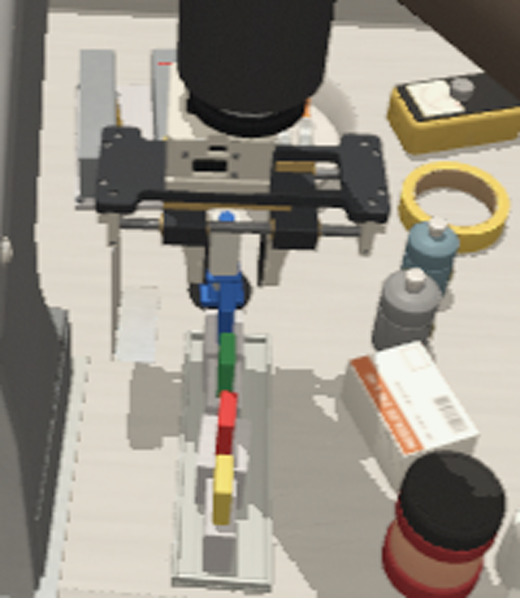

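Request:
move_arm:
  deltas:
    - {"dp":[34,-1,0],"rotation":[0,0.8,0]}
    - {"dp":[34,0,0],"rotation":[0,0.8,0]}
    - {"dp":[28,0,0],"rotation":[0,0.8,0]}
    - {"dp":[0,5,0],"rotation":[0,0.8,0]}
    - {"dp":[0,5,0],"rotation":[0,0,0]}

```text
t: 28.12
eef_pos: [0.4253, 0.1464, 0.119]
ee_rot: [-1.589, -0.012, 1.535]
force: [-0.6, -0.2, -0.9]
width: 0.0379
```

```bash
python3 plan.py 418 146 71 88.5
```

```text
pos [425.3 146.4 119. ] yaw [-91.1  -0.7  88. ] w 37.9 F [-0.6 -0.2 -0.9] t 28.12 N 2
{"dp":[-0.6, 23.9, 4.1],"rotation":[0.53, -0.27, 0.34]}
{"dp":[-0.4, 24.0, 3.9],"rotation":[0.53, -0.27, 0.34]}
```

Request:
move_arm:
  deltas:
    - {"dp":[0,12,5],"rotation":[0.5,-0.3,0.3]}
    - {"dp":[0,20,3],"rotation":[0.5,-0.3,0.3]}
    - {"dp":[0,12,0],"rotation":[0,0,0]}
    - {"dp":[0,3,0],"rotation":[0,0,0]}

```text
t: 28.45
eef_pos: [0.4166, 0.1457, 0.0687]
ee_rot: [-1.571, -0.002, 1.548]
force: [-0.2, -0.1, 0.4]
width: 0.0379
```

```bash
python3 plan.py 418 146 71 88.5
```

```text
pos [416.6 145.7  68.7] yaw [-90.   -0.1  88.7] w 37.9 F [-0.2 -0.1  0.4] t 28.45 N 1
{"dp":[0.3, -2.3, -1.4],"rotation":[0.03, 0.19, 0.12]}
```

Request:
move_arm:
  deltas:
    - {"dp":[0,-2,-1],"rotation":[0,0,0]}
    - {"dp":[0,0,0],"rotation":[0,0,0]}
    - {"dp":[0,0,0],"rotation":[0,0,0]}
    - {"dp":[0,0,0],"rotation":[0,0,0]}
    - {"dp":[0,0,0],"rotation":[0,0,0]}
  jaw: 255
  squeeze: 45

```text
t: 28.87
eef_pos: [0.417, 0.1432, 0.0702]
ee_rot: [-1.569, 0.0, 1.547]
force: [-0.1, 1.3, -1.0]
width: 0.0117
```

```bash
python3 plan.py 418 146 71 90
```

```text
pos [417.  143.2  70.2] yaw [-89.9   0.   88.6] w 11.7 F [-0.1  1.3 -1. ] t 28.87 N 1
{"dp":[2.8, -0.8, -0.9],"rotation":[-0.1, -1.39, -0.02]}
```

Request:
move_arm:
  deltas:
    - {"dp":[0,-30,0],"rotation":[0,0,0]}
    - {"dp":[0,-38,0],"rotation":[0,0,0]}
    - {"dp":[0,-38,0],"rotation":[0,-0.4,0]}
    - {"dp":[-20,-12,0],"rotation":[0,-0.4,0]}
    - {"dp":[-37,0,0],"rotation":[0,-0.4,0]}

```text
t: 29.28
eef_pos: [0.4169, 0.0874, 0.1946]
ee_rot: [-1.569, 0.002, 1.572]
force: [1.4, 0.4, -1.4]
width: 0.0113
```

Request:
move_arm:
  deltas:
    - {"dp":[-38,0,-0.5],"rotation":[0,-0.4,0]}
    - {"dp":[-38,0,-0.5],"rotation":[0,-0.4,0]}
    - {"dp":[-38,0,-0.5],"rotation":[0,-0.4,0]}
    - {"dp":[-38,0,-1],"rotation":[0,-0.4,0]}
    - {"dp":[-38,0,-5],"rotation":[0,-0.4,0]}

```text
t: 29.7
eef_pos: [0.4275, -0.1075, 0.2007]
ee_rot: [-1.583, -0.004, 1.617]
force: [0.4, 0.9, -2.1]
width: 0.0119
```

```bash
python3 plan.py 510 -227 175 95.7
```

```text
pos [ 427.5 -107.5  200.7] yaw [-90.7  -0.2  92.6] w 11.9 F [ 0.4  0.9 -2.1] t 29.7 N 4
{"dp":[-30.8, 6.5, -19.2],"rotation":[0.17, -0.77, 0.05]}
{"dp":[-31.1, 6.5, -18.8],"rotation":[0.17, -0.77, 0.05]}
{"dp":[-31.3, 6.5, -18.4],"rotation":[0.17, -0.77, 0.05]}
{"dp":[-31.5, 6.5, -18.0],"rotation":[0.17, -0.77, 0.05]}
```

Request:
move_arm:
  deltas:
    - {"dp":[-28,4,-19],"rotation":[0.2,-0.8,0]}
    - {"dp":[-31,6,-19],"rotation":[0.2,-0.8,0]}
    - {"dp":[-30,6,-18],"rotation":[0.2,-0.8,0]}
    - {"dp":[-18,6,-15],"rotation":[0.1,-0.6,0]}
    - {"dp":[0,0,0],"rotation":[0,0,0]}

```text
t: 30.12
eef_pos: [0.5072, -0.2223, 0.1812]
ee_rot: [-1.578, -0.003, 1.666]
force: [-0.4, -0.8, -0.3]
width: 0.0116
```

```bash
python3 hold.py;  python3 plan.py 509.4 -227 128 95.7; python3 - <<'E'
from h import *
crop('scene',(220,110,360,240),'g14',4.5)
E
```

```text
tcp [ 506.1 -221.3  181.5]
[[ 488.3 -200.2  115.2]
 [ 522.3 -192.7  150.8]] 202
pos [ 506.1 -221.3  181.5] yaw [-90.4  -0.2  95.4] w 11.9 F [ 0.4  0.2 -1.3] t 30.17 N 2
{"dp":[-3.1, 26.8, -1.2],"rotation":[0.19, -0.14, 0.1]}
{"dp":[-3.0, 26.8, -1.3],"rotation":[0.19, -0.14, 0.1]}
```

View pics/g14.png

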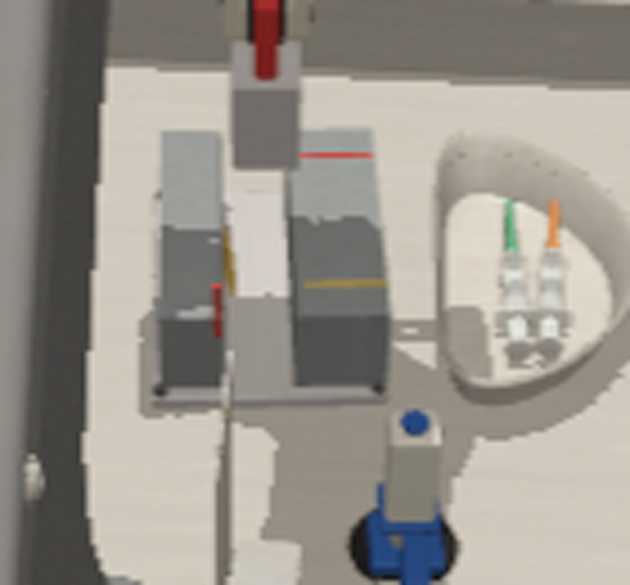

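Request:
move_arm:
  deltas:
    - {"dp":[-3,20,-1.5],"rotation":[0.2,-0.1,0.1]}
    - {"dp":[-3,20,-1.5],"rotation":[0.2,-0.1,0.1]}
    - {"dp":[0,8,0],"rotation":[0,0,0]}
    - {"dp":[0,0,0],"rotation":[0,0,0]}

```text
t: 30.55
eef_pos: [0.5082, -0.2235, 0.1358]
ee_rot: [-1.575, -0.0, 1.67]
force: [0.2, 0.1, -0.5]
width: 0.012
```

```bash
python3 plan.py 509.4 -227 127 95.7
```

```text
pos [ 508.2 -223.5  135.8] yaw [-90.3  -0.   95.7] w 12.0 F [ 0.2  0.1 -0.5] t 30.55 N 1
{"dp":[-3.6, 8.8, -0.8],"rotation":[0.26, -0.0, 0.01]}
```

Request:
move_arm:
  deltas:
    - {"dp":[-3.5,5,-0.8],"rotation":[0.3,0,0]}
    - {"dp":[0,3,0],"rotation":[0,0,0]}
    - {"dp":[0,0,0],"rotation":[0,0,0]}

```text
t: 30.8
eef_pos: [0.5096, -0.2256, 0.1299]
ee_rot: [-1.572, 0.0, 1.673]
force: [-0.6, -0.0, -1.2]
width: 0.0119
```

```bash
python3 plan.py 509.4 -227 120 95.7
```

```text
pos [ 509.6 -225.6  129.9] yaw [-90.1   0.   95.8] w 11.9 F [-0.6 -0.  -1.2] t 30.8 N 1
{"dp":[-1.4, 9.9, 0.4],"rotation":[0.09, 0.13, -0.02]}
```

Request:
move_arm:
  deltas:
    - {"dp":[-1,4,0.3],"rotation":[0.1,0.1,0]}
    - {"dp":[0,3,0.2],"rotation":[0,0,0]}
    - {"dp":[0,3,0.2],"rotation":[0,0,0]}

```text
t: 31.05
eef_pos: [0.5104, -0.2265, 0.1217]
ee_rot: [-1.575, 0.002, 1.672]
force: [-0.5, -0.2, -1.8]
width: 0.0119
```

Request:
move_arm:
  deltas:
    - {"dp":[0,3,0.2],"rotation":[0,0,0]}
    - {"dp":[0,3,0.2],"rotation":[0,0,0]}

```text
t: 31.22
eef_pos: [0.5102, -0.2266, 0.1154]
ee_rot: [-1.575, 0.002, 1.671]
force: [-0.6, 0.6, -1.2]
width: 0.0118
```

Request:
move_arm:
  deltas:
    - {"dp":[0,4,0.3],"rotation":[0,0,0]}
    - {"dp":[0,4,0.2],"rotation":[0,0,0]}
    - {"dp":[0,4,0.2],"rotation":[0,0,0]}

```text
t: 31.47
eef_pos: [0.5101, -0.2271, 0.1033]
ee_rot: [-1.577, 0.003, 1.672]
force: [-1.2, 0.9, 5.2]
width: 0.0116
```

Request:
move_arm:
  deltas:
    - {"dp":[0,4,0.2],"rotation":[0,0,0]}
    - {"dp":[0,4,0.2],"rotation":[0,0,0]}
    - {"dp":[0,4,0.2],"rotation":[0,0,0]}

```text
t: 31.72
eef_pos: [0.5101, -0.2277, 0.0911]
ee_rot: [-1.578, 0.004, 1.672]
force: [0.1, -0.3, 2.1]
width: 0.0115
```

```bash
python3 plan.py 509.4 -227 76 95.7
```

```text
pos [ 510.1 -227.7   91.1] yaw [-90.4   0.2  95.8] w 11.5 F [ 0.1 -0.3  2.1] t 31.72 N 1
{"dp":[0.8, 15.1, 0.8],"rotation":[0.4, 0.1, -0.2]}
```

Request:
move_arm:
  deltas:
    - {"dp":[0.5,4,0.4],"rotation":[0.2,0,0]}
    - {"dp":[0,4,0.2],"rotation":[0,0,0]}
    - {"dp":[0,3,0],"rotation":[0,0,0]}

```text
t: 31.97
eef_pos: [0.5103, -0.2273, 0.0788]
ee_rot: [-1.575, 0.004, 1.672]
force: [1.0, -0.7, 2.2]
width: 0.0116
```

Request:
move_arm:
  deltas:
    - {"dp":[0,2,0],"rotation":[0,0,0]}
    - {"dp":[0,1.5,0],"rotation":[0,0,0]}

```text
t: 32.13
eef_pos: [0.5103, -0.2272, 0.0743]
ee_rot: [-1.575, 0.004, 1.672]
force: [0.2, 0.4, 0.7]
width: 0.0114
```

Request:
move_arm:
  deltas:
    - {"dp":[0,1.5,0],"rotation":[0,0,0]}
    - {"dp":[0,1,0],"rotation":[0,0,0]}

```text
t: 32.3
eef_pos: [0.5108, -0.2277, 0.0738]
ee_rot: [-1.575, 0.005, 1.674]
force: [-4.1, 4.9, 15.7]
width: 0.0119
```

Request:
move_arm:
  deltas:
    - {"dp":[0,0,0],"rotation":[0,0,0]}
    - {"dp":[0,0,0],"rotation":[0,0,0]}
    - {"dp":[0,0,0],"rotation":[0,0,0]}
    - {"dp":[0,-12,0],"rotation":[0,0,0]}
    - {"dp":[0,-30,0],"rotation":[0,0,0]}
  jaw: 145

```text
t: 32.72
eef_pos: [0.5056, -0.2265, 0.1104]
ee_rot: [-1.563, 0.001, 1.672]
force: [0.9, 0.3, -0.3]
width: 0.0362
```

Request:
move_arm:
  deltas:
    - {"dp":[0,-38,0],"rotation":[0,0,0]}
    - {"dp":[15,-34,15],"rotation":[0,3,0]}
    - {"dp":[30,-10,20],"rotation":[0,7,0]}
    - {"dp":[30,0,15],"rotation":[0,7,0]}
    - {"dp":[25,0,15],"rotation":[0,7,0]}

```text
t: 33.13
eef_pos: [0.4475, -0.1291, 0.1983]
ee_rot: [-1.566, 0.005, 1.251]
force: [0.6, 0.6, -0.6]
width: 0.0378
```

```bash
python3 plan.py 421 -44 150 1.5; python3 - <<'E'
from h import *
f=crop('scene',(220,110,360,240),'g15',4.5)
P=cloud(f).reshape(-1,3);x,y,z=P.T;hsv=cv2.cvtColor(f['pixels'],cv2.COLOR_RGB2HSV).reshape(-1,3)
m=(hsv[:,1]>130)&((hsv[:,0]<8)|(hsv[:,0]>172))&(abs(x-.51)<.03)&(abs(y+.227)<.03)&(z>.06)
print('red handle',np.percentile(P[m]*1000,[2,50,98],axis=0).round(1))
print(arm.get_state()['q'])
E
```

```text
pos [ 447.5 -129.1  198.3] yaw [-89.7   0.3  71.7] w 37.8 F [ 0.6  0.6 -0.6] t 33.13 N 11
{"dp":[6.6, 4.4, 4.7],"rotation":[-0.01, 6.38, -0.04]}
{"dp":[6.0, 4.4, 5.4],"rotation":[-0.01, 6.38, -0.04]}
{"dp":[5.4, 4.4, 6.0],"rotation":[-0.01, 6.38, -0.04]}
{"dp":[4.7, 4.4, 6.6],"rotation":[-0.01, 6.38, -0.04]}
{"dp":[3.9, 4.4, 7.1],"rotation":[-0.01, 6.38, -0.04]}
{"dp":[3.1, 4.4, 7.5],"rotation":[-0.01, 6.38, -0.04]}
{"dp":[2.3, 4.4, 7.8],"rotation":[-0.01, 6.38, -0.04]}
{"dp":[1.4, 4.4, 8.0],"rotation":[-0.01, 6.38, -0.04]}
{"dp":[0.5, 4.4, 8.1],"rotation":[-0.01, 6.38, -0.04]}
{"dp":[-0.4, 4.4, 8.1],"rotation":[-0.01, 6.38, -0.04]}
{"dp":[-1.3, 4.4, 8.0],"rotation":[-0.01, 6.38, -0.04]}
red handle [[ 507.  -234.3   65. ]
 [ 511.6 -210.1   92. ]
 [ 515.5 -206.4  101.9]]
[ 1.51233437e-01  2.97716886e-02 -4.74180430e-01  7.50490303e-04
 -1.07271241e+00 -4.87089890e-01]
```

View pics/g15.png

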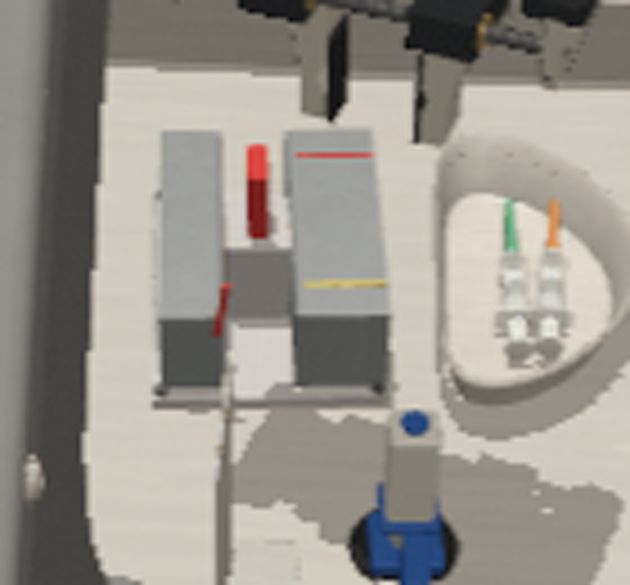

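Request:
move_arm:
  deltas:
    - {"dp":[6,3,3],"rotation":[0,6.4,0]}
    - {"dp":[6,3,5],"rotation":[0,6.4,0]}
    - {"dp":[5.5,3,6],"rotation":[0,6.4,0]}
    - {"dp":[5,3,6.6],"rotation":[0,6.4,0]}
    - {"dp":[4,3,7],"rotation":[0,6.4,0]}

```text
t: 33.6
eef_pos: [0.4349, -0.085, 0.1836]
ee_rot: [-1.569, 0.003, 0.668]
force: [0.1, -0.0, 0.6]
width: 0.0379
```

Request:
move_arm:
  deltas:
    - {"dp":[3,3,7.5],"rotation":[0,6.4,0]}
    - {"dp":[2,3,8],"rotation":[0,6.4,0]}
    - {"dp":[1.5,3,8],"rotation":[0,6.4,0]}
    - {"dp":[0.5,3,8],"rotation":[0,6,0]}
    - {"dp":[0,3,8],"rotation":[0,5,0]}

```text
t: 34.02
eef_pos: [0.4222, -0.0442, 0.1664]
ee_rot: [-1.57, 0.006, 0.113]
force: [-0.6, -0.5, -0.3]
width: 0.0378
```

```bash
python3 plan.py 421.8 -43 120 1.5; python3 - <<'E'
from h import *
for n in('top','scene'):
    f=arm.grab_frame(n);P=cloud(f);x,y,z=P[...,0],P[...,1],P[...,2]
    m=(abs(x-.42)<.04)&(abs(y+.045)<.03)&(z>.08)&(z<.098)
    if m.sum()>20: print(n,m.sum(),cv2.minAreaRect((P[m][:,:2]*1000).astype(np.float32)))
crop('scene',(220,110,360,240),'g16',4.5)
E
```

```text
pos [422.2 -44.2 166.4] yaw [-90.    0.3   6.5] w 37.8 F [-0.6 -0.5 -0.3] t 34.02 N 2
{"dp":[-0.0, 23.2, 0.6],"rotation":[-0.0, 2.49, -0.16]}
{"dp":[-0.1, 23.2, 0.6],"rotation":[-0.0, 2.49, -0.16]}
scene 120 ((423.11370849609375, -41.55156707763672), (23.32950782775879, 25.05897331237793), 6.013791561126709)
```

View pics/g16.png

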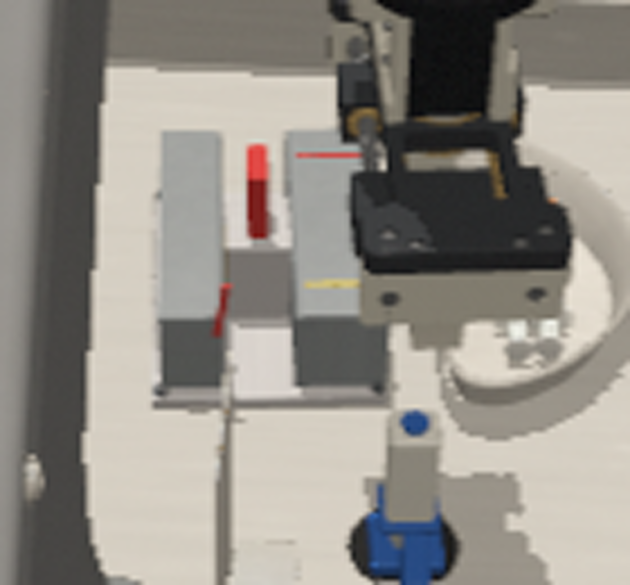

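Request:
move_arm:
  deltas:
    - {"dp":[0,15,0.6],"rotation":[0,2,-0.1]}
    - {"dp":[0,22,0.6],"rotation":[0,1.5,-0.1]}
    - {"dp":[0,15,0],"rotation":[0,0,0]}
    - {"dp":[0,0,0],"rotation":[0,0,0]}

```text
t: 34.5
eef_pos: [0.4241, -0.0438, 0.1146]
ee_rot: [-1.57, -0.002, 0.073]
force: [0.3, -0.0, 0.3]
width: 0.0374
```

```bash
python3 plan.py 421.8 -43 61 2.5
```

```text
pos [424.1 -43.8 114.6] yaw [-90.   -0.1   4.2] w 37.4 F [ 0.3 -0.   0.3] t 34.5 N 2
{"dp":[-1.2, 26.8, 0.5],"rotation":[-0.02, 0.85, 0.07]}
{"dp":[-1.1, 26.8, 0.5],"rotation":[-0.02, 0.85, 0.07]}
```

Request:
move_arm:
  deltas:
    - {"dp":[-2,15,0.8],"rotation":[0,0.8,0]}
    - {"dp":[-1,20,0],"rotation":[0,0.8,0]}
    - {"dp":[0,12,0],"rotation":[0,0,0]}
    - {"dp":[0,4,0],"rotation":[0,0,0]}
    - {"dp":[0,0,0],"rotation":[0,0,0]}

```text
t: 34.92
eef_pos: [0.4237, -0.0446, 0.065]
ee_rot: [-1.571, -0.005, 0.057]
force: [-0.5, -0.3, 0.2]
width: 0.038
```

```bash
python3 plan.py 421.8 -43 61 2.5;  python3 -c "
from h import *
crop('scene',(220,110,360,240),'g17',4.5)"
```

```text
pos [423.7 -44.6  65. ] yaw [-90.   -0.3   3.3] w 38.0 F [-0.5 -0.3  0.2] t 34.92 N 1
{"dp":[-1.9, 4.0, 1.7],"rotation":[0.01, 0.75, 0.27]}
```

View pics/g17.png

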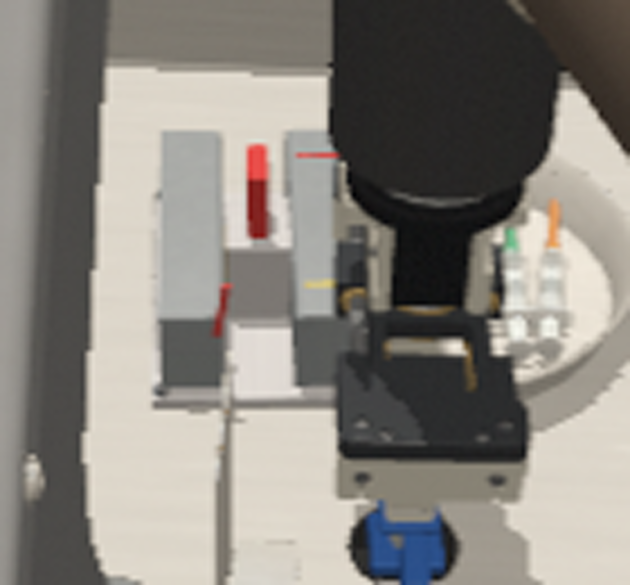

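Request:
move_arm:
  deltas:
    - {"dp":[-1,3,1],"rotation":[0,0.5,0.2]}
    - {"dp":[0,0,0],"rotation":[0,0,0]}
    - {"dp":[0,0,0],"rotation":[0,0,0]}

```text
t: 35.22
eef_pos: [0.4247, -0.0433, 0.0646]
ee_rot: [-1.57, -0.005, 0.049]
force: [-0.2, -0.5, 0.1]
width: 0.0378
```

Request:
move_arm:
  deltas:
    - {"dp":[0,0,0],"rotation":[0,0,0]}
    - {"dp":[0,0,0],"rotation":[0,0,0]}
    - {"dp":[0,0,0],"rotation":[0,0,0]}
  jaw: 255
  squeeze: 45

```text
t: 35.47
eef_pos: [0.4257, -0.0429, 0.0659]
ee_rot: [-1.57, -0.008, 0.05]
force: [-0.7, -0.0, -1.1]
width: 0.0238
```

Request:
move_arm:
  deltas:
    - {"dp":[0,0,0],"rotation":[0,0,0]}

```text
t: 35.55
eef_pos: [0.4257, -0.0429, 0.0661]
ee_rot: [-1.569, -0.008, 0.05]
force: [0.1, 0.0, -1.1]
width: 0.0237
```

Request:
move_arm:
  deltas:
    - {"dp":[0,0,0],"rotation":[0,0,0]}

```text
t: 35.63
eef_pos: [0.4256, -0.0429, 0.0661]
ee_rot: [-1.569, -0.008, 0.05]
force: [0.6, 0.2, -1.1]
width: 0.0237
```

```bash
python3 plan.py 450 -150 165 95.7 14
```

```text
pos [425.6 -42.9  66.1] yaw [-89.9  -0.4   2.9] w 23.7 F [ 0.6  0.2 -1.1] t 35.63 N 14
{"dp":[1.4, -7.1, -7.7],"rotation":[0.02, -6.63, 0.03]}
{"dp":[0.5, -7.1, -7.8],"rotation":[0.02, -6.63, 0.03]}
{"dp":[-0.4, -7.1, -7.8],"rotation":[0.02, -6.63, 0.03]}
{"dp":[-1.3, -7.1, -7.7],"rotation":[0.02, -6.63, 0.03]}
{"dp":[-2.2, -7.1, -7.5],"rotation":[0.02, -6.63, 0.03]}
{"dp":[-3.1, -7.1, -7.2],"rotation":[0.02, -6.63, 0.03]}
{"dp":[-3.9, -7.1, -6.8],"rotation":[0.02, -6.63, 0.03]}
{"dp":[-4.6, -7.1, -6.3],"rotation":[0.02, -6.63, 0.03]}
{"dp":[-5.3, -7.1, -5.7],"rotation":[0.02, -6.63, 0.03]}
{"dp":[-6.0, -7.1, -5.1],"rotation":[0.02, -6.63, 0.03]}
{"dp":[-6.5, -7.1, -4.4],"rotation":[0.02, -6.63, 0.03]}
{"dp":[-7.0, -7.1, -3.6],"rotation":[0.02, -6.63, 0.03]}
{"dp":[-7.3, -7.1, -2.7],"rotation":[0.02, -6.63, 0.03]}
{"dp":[-7.6, -7.1, -1.9],"rotation":[0.02, -6.63, 0.03]}
```

Request:
move_arm:
  deltas:
    - {"dp":[0,-25,0],"rotation":[0,0,0]}
    - {"dp":[0,-30,0],"rotation":[0,-5,0]}
    - {"dp":[0,-20,0],"rotation":[0,-6.8,0]}
    - {"dp":[0,-8,-5],"rotation":[0,-6.8,0]}

```text
t: 35.97
eef_pos: [0.4232, -0.0485, 0.1493]
ee_rot: [-1.571, 0.001, 0.382]
force: [0.6, -0.7, -1.5]
width: 0.024
```

```bash
python3 plan.py 452 -150 160 95.7
```

```text
pos [423.2 -48.5 149.3] yaw [-90.    0.1  21.9] w 24.0 F [ 0.6 -0.7 -1.5] t 35.97 N 11
{"dp":[-1.0, -1.0, -9.5],"rotation":[-0.0, -6.71, -0.01]}
{"dp":[-2.1, -1.0, -9.4],"rotation":[-0.0, -6.71, -0.01]}
{"dp":[-3.2, -1.0, -9.0],"rotation":[-0.0, -6.71, -0.01]}
{"dp":[-4.2, -1.0, -8.6],"rotation":[-0.0, -6.71, -0.01]}
{"dp":[-5.2, -1.0, -8.1],"rotation":[-0.0, -6.71, -0.01]}
{"dp":[-6.1, -1.0, -7.4],"rotation":[-0.0, -6.71, -0.01]}
{"dp":[-6.9, -1.0, -6.6],"rotation":[-0.0, -6.71, -0.01]}
{"dp":[-7.7, -1.0, -5.8],"rotation":[-0.0, -6.71, -0.01]}
{"dp":[-8.3, -1.0, -4.8],"rotation":[-0.0, -6.71, -0.01]}
{"dp":[-8.8, -1.0, -3.8],"rotation":[-0.0, -6.71, -0.01]}
{"dp":[-9.2, -1.0, -2.8],"rotation":[-0.0, -6.71, -0.01]}
```

Request:
move_arm:
  deltas:
    - {"dp":[-1,-1,-9],"rotation":[0,-6.8,0]}
    - {"dp":[-2,-1,-9],"rotation":[0,-6.8,0]}
    - {"dp":[-3,-1,-9],"rotation":[0,-6.8,0]}
    - {"dp":[-4,-1,-9],"rotation":[0,-6.8,0]}
    - {"dp":[-5,-1,-8],"rotation":[0,-6.8,0]}

```text
t: 36.38
eef_pos: [0.4386, -0.0938, 0.1581]
ee_rot: [-1.574, -0.004, 1.007]
force: [0.2, -0.4, -1.2]
width: 0.0238
```

Request:
move_arm:
  deltas:
    - {"dp":[-6,-1,-7.5],"rotation":[0,-6.8,0]}
    - {"dp":[-7,-1,-6.5],"rotation":[0,-6.8,0]}
    - {"dp":[-8,-1,-6],"rotation":[0,-6.8,0]}
    - {"dp":[-8,-1,-5],"rotation":[0,-6.8,0]}
    - {"dp":[-9,-1,-4],"rotation":[0,-6,0]}

```text
t: 36.8
eef_pos: [0.4539, -0.1418, 0.1625]
ee_rot: [-1.574, -0.002, 1.617]
force: [0.9, -0.3, -0.9]
width: 0.024
```

```bash
python3 plan.py 460.9 -174 140 95.7; python3 - <<'E'
from h import *
crop('scene',(220,110,360,240),'g18',4.5)
for n in('scene','top'):
    f=arm.grab_frame(n);P=cloud(f).reshape(-1,3);hsv=cv2.cvtColor(f['pixels'],cv2.COLOR_RGB2HSV).reshape(-1,3)
    t=np.array(arm.get_state()['eef_pos'])
    m=(abs(hsv[:,0].astype(int)-112)<12)&(hsv[:,1]>130)&(np.linalg.norm(P[:,:2]-t[:2],axis=1)<.04)
    if m.sum()>5: print(n,m.sum(),((np.percentile(P[m],[2,50,98],axis=0)-t)*1000).round(1))
E
```

```text
pos [ 453.9 -141.8  162.5] yaw [-90.2  -0.1  92.7] w 24.0 F [ 0.9 -0.3 -0.9] t 36.8 N 1
{"dp":[-32.6, 22.5, -5.4],"rotation":[0.19, -3.03, 0.1]}
scene 160 [[-14.2 -11.6 -59.5]
 [  2.4   9.2 -53.7]
 [ 18.9  17.9  28.2]]
```

View pics/g18.png

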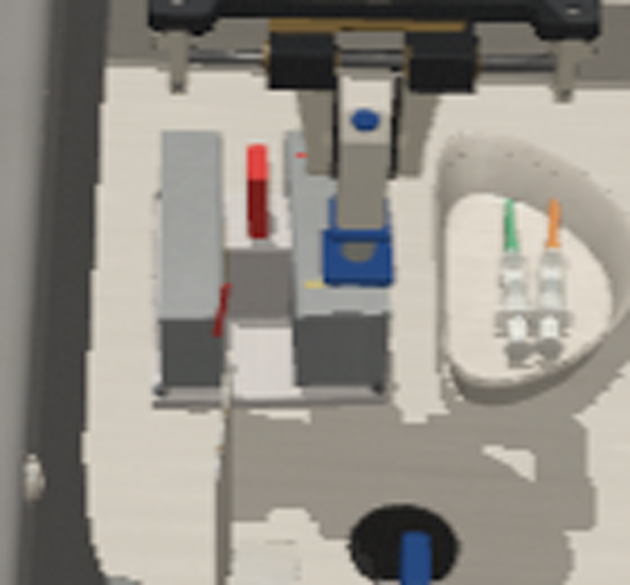

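Request:
move_arm:
  deltas:
    - {"dp":[-14,5,-3],"rotation":[0.1,-1.5,0]}
    - {"dp":[-12,8,-3],"rotation":[0.1,-1.5,0]}
    - {"dp":[-2,8,0],"rotation":[0,0,0]}
    - {"dp":[0,4,0],"rotation":[0,0,0]}

```text
t: 37.28
eef_pos: [0.461, -0.1685, 0.1369]
ee_rot: [-1.572, -0.002, 1.648]
force: [-0.3, 0.6, -1.7]
width: 0.0238
```

```bash
python3 plan.py 460.8 -174 124 95.7
```

```text
pos [ 461.  -168.5  136.9] yaw [-90.1  -0.1  94.4] w 23.8 F [-0.3  0.6 -1.7] t 37.28 N 1
{"dp":[-5.5, 12.9, 0.7],"rotation":[0.06, -1.27, 0.14]}
```

Request:
move_arm:
  deltas:
    - {"dp":[-5.5,7,0.5],"rotation":[0,-1.3,0.1]}
    - {"dp":[0,4,0],"rotation":[0,0,0]}
    - {"dp":[0,0,0],"rotation":[0,0,0]}

```text
t: 37.53
eef_pos: [0.4593, -0.1725, 0.1239]
ee_rot: [-1.569, -0.001, 1.663]
force: [0.5, 1.1, -0.5]
width: 0.0241
```

```bash
python3 plan.py 460.8 -174 113 95.7; python3 - <<'E'
from h import *
f=crop('scene',(240,120,350,220),'g19',5)
P=cloud(f).reshape(-1,3);hsv=cv2.cvtColor(f['pixels'],cv2.COLOR_RGB2HSV).reshape(-1,3)
t=np.array(arm.get_state()['eef_pos'])
m=(abs(hsv[:,0].astype(int)-112)<12)&(hsv[:,1]>130)&(np.linalg.norm(P[:,:2]-t[:2],axis=1)<.04)
print(((np.percentile(P[m],[1,50,99],axis=0))*1000).round(1))
E
```

```text
pos [ 459.3 -172.5  123.9] yaw [-89.9  -0.1  95.3] w 24.1 F [ 0.5  1.1 -0.5] t 37.53 N 1
{"dp":[-1.6, 10.9, -1.4],"rotation":[-0.09, -0.39, 0.09]}
[[ 443.2 -184.6   64.3]
 [ 460.4 -162.2   70.1]
 [ 476.7 -154.9  152.7]]
```

View pics/g19.png

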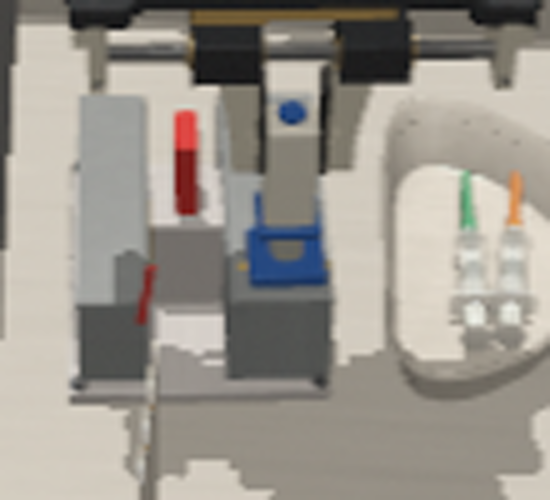

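Request:
move_arm:
  deltas:
    - {"dp":[-1.5,4,-1.5],"rotation":[0,-0.4,0]}
    - {"dp":[0,4,0],"rotation":[0,0,0]}
    - {"dp":[0,2,0],"rotation":[0,0,0]}

```text
t: 37.83
eef_pos: [0.4618, -0.1733, 0.1152]
ee_rot: [-1.571, -0.0, 1.671]
force: [-2.6, -1.3, 4.1]
width: 0.0238
```

```bash
python3 plan.py 460.8 -174 112.7 95.7
```

```text
pos [ 461.8 -173.3  115.2] yaw [-90.   -0.   95.7] w 23.8 F [-2.6 -1.3  4.1] t 37.83 N 1
{"dp":[-0.6, 2.5, 1.0],"rotation":[0.03, 0.03, 0.03]}
```

Request:
move_arm:
  deltas:
    - {"dp":[0,0.5,0.5],"rotation":[0,0,0]}

```text
t: 37.92
eef_pos: [0.4616, -0.1734, 0.1148]
ee_rot: [-1.572, 0.0, 1.671]
force: [0.3, -0.9, 4.0]
width: 0.0238
```

Request:
move_arm:
  deltas:
    - {"dp":[0,0.3,0],"rotation":[0,0,0]}

```text
t: 38.0
eef_pos: [0.4617, -0.1734, 0.1148]
ee_rot: [-1.572, 0.0, 1.671]
force: [-1.4, 0.3, 4.1]
width: 0.0238
```

Request:
move_arm:
  deltas:
    - {"dp":[0,0.3,0],"rotation":[0,0,0]}

```text
t: 38.08
eef_pos: [0.4617, -0.1734, 0.1147]
ee_rot: [-1.572, 0.0, 1.671]
force: [-1.5, -1.0, 3.4]
width: 0.0238
```

```bash
python3 - <<'E'
from h import *
f=crop('scene',(240,120,350,220),'g20',5)
P=cloud(f).reshape(-1,3);hsv=cv2.cvtColor(f['pixels'],cv2.COLOR_RGB2HSV).reshape(-1,3)
s=arm.get_state();t=np.array(s['eef_pos'])
m=(abs(hsv[:,0].astype(int)-112)<12)&(hsv[:,1]>130)&(np.linalg.norm(P[:,:2]-t[:2],axis=1)<.04)
print(((np.percentile(P[m],[1,2,25,50,99],axis=0)-t)*1000).round(1),m.sum(),s['force'],t)
E
```

```text
[[-16.2  -8.6 -54. ]
 [-14.6  -7.7 -53.6]
 [ -7.1   3.8 -49.6]
 [  2.   10.4 -47.8]
 [ 17.4  18.6  28.5]] 141 [-1.62459611 -0.36195035  3.70902201] [ 0.46168866 -0.17339817  0.11468355]
```

View pics/g20.png

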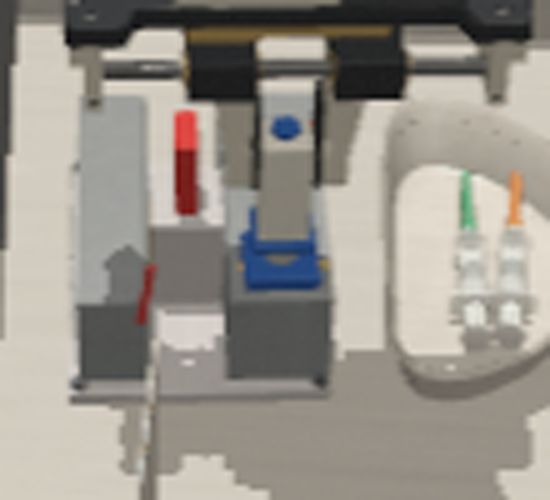

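Request:
move_arm:
  deltas:
    - {"dp":[0,2.2,0.6],"rotation":[0,0,0]}
    - {"dp":[0,0.5,0],"rotation":[0,0,0]}

```text
t: 38.3
eef_pos: [0.4616, -0.1735, 0.1124]
ee_rot: [-1.574, 0.0, 1.671]
force: [-1.0, -0.2, 3.9]
width: 0.0233
```

```bash
python3 plan.py 472 -285.6 112.7 95.7 20 | head -2
```

```text
pos [ 461.6 -173.5  112.4] yaw [-90.2   0.   95.7] w 23.3 F [-1.  -0.2  3.9] t 38.3 N 20
{"dp":[-5.6, -0.0, 0.0],"rotation":[0.01, 0.0, -0.0]}
```

Request:
move_arm:
  deltas:
    - {"dp":[-5,0.2,0],"rotation":[0,0,0]}
    - {"dp":[-6,0.2,0],"rotation":[0,0,0]}

```text
t: 38.47
eef_pos: [0.4633, -0.1839, 0.1123]
ee_rot: [-1.575, -0.0, 1.672]
force: [-0.3, 3.1, 4.1]
width: 0.0238
```

```bash
python3 plan.py 472 -285.6 112.7 95.7 18 | head -2
```

```text
pos [ 463.3 -183.9  112.3] yaw [-90.3  -0.   95.8] w 23.8 F [-0.3  3.1  4.1] t 38.47 N 18
{"dp":[-5.7, -0.0, 0.1],"rotation":[0.01, 0.0, 0.0]}
```

Request:
move_arm:
  deltas:
    - {"dp":[-6,0.1,0.2],"rotation":[0,0,0]}
    - {"dp":[-6,0.1,0.1],"rotation":[0,0,0]}
    - {"dp":[-6,0.1,0.1],"rotation":[0,0,0]}

```text
t: 38.72
eef_pos: [0.4658, -0.2033, 0.1123]
ee_rot: [-1.577, -0.001, 1.672]
force: [-0.2, 1.9, 4.7]
width: 0.0241
```

```bash
python3 plan.py 472 -285.6 112.7 95.7 14 | head -2
```

```text
pos [ 465.8 -203.3  112.3] yaw [-90.4  -0.   95.8] w 24.1 F [-0.2  1.9  4.7] t 38.72 N 14
{"dp":[-5.9, -0.0, 0.2],"rotation":[0.03, 0.01, 0.0]}
```

Request:
move_arm:
  deltas:
    - {"dp":[-6,0.1,0.4],"rotation":[0.1,0,0]}
    - {"dp":[-6,0.1,0.4],"rotation":[0.1,0,0]}
    - {"dp":[-6,0.1,0.4],"rotation":[0.1,0,0]}
    - {"dp":[-6,0.1,0.4],"rotation":[0.1,0,0]}

```text
t: 39.05
eef_pos: [0.4672, -0.2306, 0.1119]
ee_rot: [-1.57, -0.001, 1.671]
force: [-0.6, 3.2, 4.4]
width: 0.0234
```

```bash
python3 plan.py 472 -285.6 112.7 95.7 10 | head -2
```

```text
pos [ 467.2 -230.6  111.9] yaw [-90.   -0.   95.7] w 23.4 F [-0.6  3.2  4.4] t 39.05 N 10
{"dp":[-5.5, -0.1, 0.1],"rotation":[-0.0, 0.0, 0.0]}
```

Request:
move_arm:
  deltas:
    - {"dp":[-6,-0.1,0.2],"rotation":[0,0,0]}
    - {"dp":[-6,-0.1,0.2],"rotation":[0,0,0]}
    - {"dp":[-6,-0.1,0.2],"rotation":[0,0,0]}
    - {"dp":[-6,-0.1,0.2],"rotation":[0,0,0]}

```text
t: 39.38
eef_pos: [0.4687, -0.2573, 0.1121]
ee_rot: [-1.57, -0.001, 1.671]
force: [-0.3, 1.8, 4.3]
width: 0.0239
```

```bash
python3 plan.py 472 -285.6 112.7 95.7 5 | head -2
```

```text
pos [ 468.7 -257.3  112.1] yaw [-89.9  -0.1  95.7] w 23.9 F [-0.3  1.8  4.3] t 39.38 N 5
{"dp":[-5.7, -0.1, -0.1],"rotation":[-0.01, 0.0, 0.01]}
```

Request:
move_arm:
  deltas:
    - {"dp":[-6,-0.1,0],"rotation":[0,0,0]}
    - {"dp":[-6,-0.1,0],"rotation":[0,0,0]}
    - {"dp":[-6,-0.1,0],"rotation":[0,0,0]}
    - {"dp":[-5,-0.1,0],"rotation":[0,0,0]}

```text
t: 39.72
eef_pos: [0.4708, -0.2827, 0.1123]
ee_rot: [-1.569, -0.001, 1.67]
force: [-0.4, 2.4, 4.9]
width: 0.0241
```

```bash
python3 plan.py 472 -285.6 112.7 95.7 | head -2; python3 - <<'E'
from h import *
f=crop('scene',(240,120,350,220),'g21',5)
f=crop('top',(300,160,440,310),'g21t',4)
E
```

```text
pos [ 470.8 -282.7  112.3] yaw [-89.9  -0.1  95.7] w 24.1 F [-0.4  2.4  4.9] t 39.72 N 1
{"dp":[-3.0, -0.4, -0.9],"rotation":[-0.1, 0.0, 0.08]}
```

View pics/g21.png

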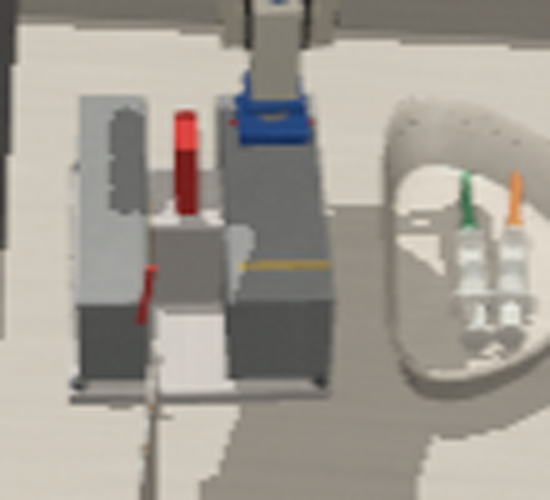

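View pics/g21t.png

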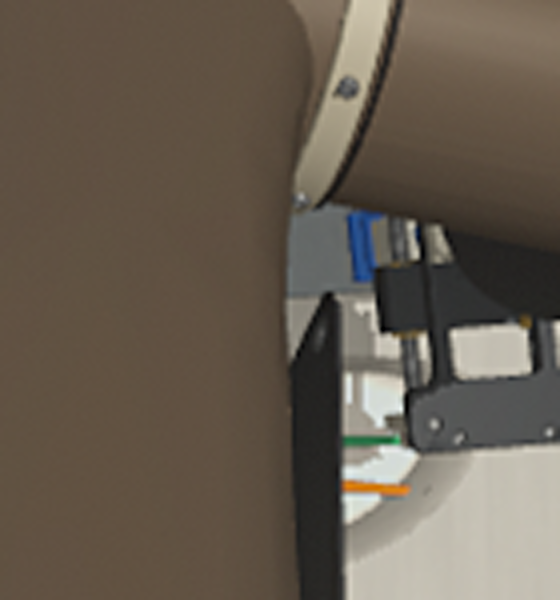

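Request:
move_arm:
  deltas:
    - {"dp":[-2.5,-0.1,-0.4],"rotation":[0,0,0]}
    - {"dp":[0,0,0],"rotation":[0,0,0]}

```text
t: 39.98
eef_pos: [0.4713, -0.286, 0.1124]
ee_rot: [-1.569, -0.001, 1.669]
force: [-0.3, 1.0, 3.9]
width: 0.0237
```

```bash
python3 - <<'E'
from h import *
f=arm.grab_frame('scene');P=cloud(f).reshape(-1,3);hsv=cv2.cvtColor(f['pixels'],cv2.COLOR_RGB2HSV).reshape(-1,3)
s=arm.get_state();t=np.array(s['eef_pos'])
m=(abs(hsv[:,0].astype(int)-112)<12)&(hsv[:,1]>130)&(np.linalg.norm(P[:,:2]-t[:2],axis=1)<.04)
print(((np.percentile(P[m],[1,2,25,50,99],axis=0)-t)*1000).round(1),m.sum(),s['force'],t)
m=((hsv[:,0]<8)|(hsv[:,0]>172))&(hsv[:,1]>100)&(abs(P[:,0]-.47)<.03)&(abs(P[:,1]+.287)<.02)
print((P[m]*1000).round(1))
E
```

```text
[[-14.9 -12.7 -51.6]
 [-14.7 -10.8 -51.4]
 [ -7.2   5.8 -47.5]
 [  0.8  11.2 -45.8]
 [ 19.   17.9  28.5]] 108 [-0.18349558  0.19570461  3.84990401] [ 0.47137074 -0.28586335  0.1124536 ]
[[ 492.2 -283.2   59.9]]
```

Request:
move_arm:
  deltas:
    - {"dp":[0,-10,0],"rotation":[0,0,0]}
    - {"dp":[0,-25,0],"rotation":[0,0,0]}
    - {"dp":[15,-15,3],"rotation":[0,4,0]}
    - {"dp":[28,-3,5],"rotation":[0,6.8,0]}
    - {"dp":[32,0,10],"rotation":[0,6.8,0]}

```text
t: 40.45
eef_pos: [0.4537, -0.213, 0.1669]
ee_rot: [-1.564, 0.001, 1.355]
force: [0.1, 0.4, -2.0]
width: 0.0242
```

```bash
python3 plan.py 425.6 -60 160 2.9
```

```text
pos [ 453.7 -213.   166.9] yaw [-89.6   0.1  77.6] w 24.2 F [ 0.1  0.4 -2. ] t 40.45 N 11
{"dp":[13.0, 0.6, 5.5],"rotation":[-0.03, 6.79, -0.03]}
{"dp":[12.3, 0.6, 7.0],"rotation":[-0.03, 6.79, -0.03]}
{"dp":[11.4, 0.6, 8.4],"rotation":[-0.03, 6.79, -0.03]}
{"dp":[10.3, 0.7, 9.7],"rotation":[-0.03, 6.79, -0.03]}
{"dp":[9.1, 0.7, 10.8],"rotation":[-0.03, 6.79, -0.03]}
{"dp":[7.8, 0.7, 11.8],"rotation":[-0.03, 6.79, -0.03]}
{"dp":[6.3, 0.6, 12.7],"rotation":[-0.03, 6.79, -0.03]}
{"dp":[4.8, 0.6, 13.3],"rotation":[-0.03, 6.79, -0.03]}
{"dp":[3.2, 0.6, 13.8],"rotation":[-0.03, 6.79, -0.03]}
{"dp":[1.5, 0.6, 14.1],"rotation":[-0.03, 6.79, -0.03]}
{"dp":[-0.2, 0.6, 14.1],"rotation":[-0.03, 6.79, -0.03]}
```

Request:
move_arm:
  deltas:
    - {"dp":[13,0.5,5.5],"rotation":[0,6.8,0]}
    - {"dp":[12.3,0.5,7],"rotation":[0,6.8,0]}
    - {"dp":[11.4,0.5,8.4],"rotation":[0,6.8,0]}
    - {"dp":[10.3,0.5,9.7],"rotation":[0,6.8,0]}
    - {"dp":[9,0.5,10.8],"rotation":[0,6.8,0]}

```text
t: 40.87
eef_pos: [0.4377, -0.1374, 0.1666]
ee_rot: [-1.565, 0.005, 0.734]
force: [0.0, 0.3, -0.0]
width: 0.0238
```

Request:
move_arm:
  deltas:
    - {"dp":[7.8,0.5,12],"rotation":[0,6.8,0]}
    - {"dp":[6,0.5,12.7],"rotation":[0,6.8,0]}
    - {"dp":[4.8,0.5,13],"rotation":[0,6.8,0]}
    - {"dp":[3,0.5,13.8],"rotation":[0,6.8,0]}
    - {"dp":[1.5,0.5,14],"rotation":[0,6,0]}

```text
t: 41.28
eef_pos: [0.4238, -0.0641, 0.1652]
ee_rot: [-1.569, 0.009, 0.124]
force: [0.5, 0.2, -1.3]
width: 0.0238
```

```bash
python3 plan.py 425 -43.5 110 2.9
```

```text
pos [423.8 -64.1 165.2] yaw [-89.9   0.5   7.1] w 23.8 F [ 0.5  0.2 -1.3] t 41.28 N 2
{"dp":[2.1, 27.6, 10.1],"rotation":[-0.05, 2.1, -0.27]}
{"dp":[1.6, 27.6, 10.2],"rotation":[-0.05, 2.1, -0.27]}
```

Request:
move_arm:
  deltas:
    - {"dp":[1,12,8],"rotation":[0,1.5,-0.2]}
    - {"dp":[1,14,5],"rotation":[0,1.5,-0.2]}
    - {"dp":[0,10,0],"rotation":[0,1,-0.1]}
    - {"dp":[0,0,0],"rotation":[0,0,0]}

```text
t: 41.62
eef_pos: [0.4228, -0.0476, 0.1298]
ee_rot: [-1.568, -0.001, 0.046]
force: [-1.5, -0.5, -0.4]
width: 0.0235
```

```bash
python3 plan.py 425.5 -43 75 2.9; python3 - <<'E'
from h import *
f=crop('scene',(270,160,370,260),'g22',5.5)
P=cloud(f).reshape(-1,3);px=f['pixels'].reshape(-1,3).astype(int);hsv=cv2.cvtColor(f['pixels'],cv2.COLOR_RGB2HSV).reshape(-1,3)
t=np.array(arm.get_state()['eef_pos'])
m=(px.max(1)<60)&(abs(P[:,0]-.422)<.04)&(abs(P[:,1]+.043)<.045)&(abs(P[:,2]-.003)<.006)
print('mat',m.sum(),cv2.minEnclosingCircle((P[m][:,:2]*1000).astype(np.float32)))
m=(abs(hsv[:,0].astype(int)-112)<12)&(hsv[:,1]>130)&(np.linalg.norm(P[:,:2]-t[:2],axis=1)<.04)&(P[:,2]<t[2]-.03)
print('foot',(np.percentile(P[m],[1,50,99],axis=0)*1000).round(1))
E
```

```text
pos [422.8 -47.6 129.8] yaw [-89.8  -0.1   2.7] w 23.5 F [-1.5 -0.5 -0.4] t 41.62 N 2
{"dp":[1.4, 27.4, 2.2],"rotation":[-0.08, -0.12, 0.03]}
{"dp":[1.5, 27.4, 2.2],"rotation":[-0.08, -0.12, 0.03]}
mat 236 ((424.4541320800781, -44.33838653564453), 26.91197395324707)
foot [[404.7 -57.1   4.4]
 [422.5 -33.9  75.7]
 [437.9 -27.5 100.1]]
```

View pics/g22.png

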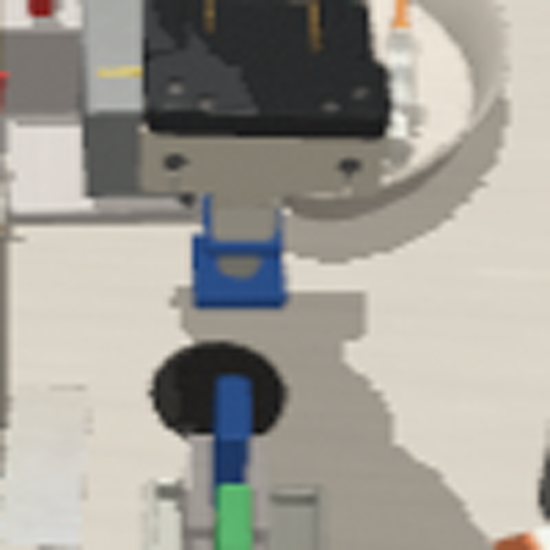

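Request:
move_arm:
  deltas:
    - {"dp":[2,16,-1.5],"rotation":[0,0,0]}
    - {"dp":[1,20,-1],"rotation":[0,0,0]}
    - {"dp":[0,12,0],"rotation":[0,0,0]}
    - {"dp":[0,3,0],"rotation":[0,0,0]}

```text
t: 42.0
eef_pos: [0.4291, -0.0498, 0.0824]
ee_rot: [-1.568, -0.008, 0.052]
force: [-0.2, 0.4, -0.4]
width: 0.024
```

```bash
python3 plan.py 425.7 -44.5 66 2.9
```

```text
pos [429.1 -49.8  82.4] yaw [-89.8  -0.4   3. ] w 24.0 F [-0.2  0.4 -0.4] t 42.0 N 1
{"dp":[-3.2, 16.4, 5.4],"rotation":[-0.18, 0.08, 0.43]}
```

Request:
move_arm:
  deltas:
    - {"dp":[-3,6,5],"rotation":[0,0,0]}
    - {"dp":[0,5,0],"rotation":[0,0,0]}
    - {"dp":[0,0,0],"rotation":[0,0,0]}

```text
t: 42.25
eef_pos: [0.4263, -0.0448, 0.0719]
ee_rot: [-1.568, -0.008, 0.052]
force: [0.3, -0.9, -1.5]
width: 0.0236
```

```bash
python3 plan.py 425.7 -44.5 66 2.9
```

```text
pos [426.3 -44.8  71.9] yaw [-89.8  -0.5   3. ] w 23.6 F [ 0.3 -0.9 -1.5] t 42.25 N 1
{"dp":[-0.6, 5.9, 0.3],"rotation":[-0.16, 0.1, 0.45]}
```

Request:
move_arm:
  deltas:
    - {"dp":[-0.5,3,0.2],"rotation":[0,0,0]}
    - {"dp":[0,2,0],"rotation":[0,0,0]}

```text
t: 42.42
eef_pos: [0.4265, -0.0442, 0.0679]
ee_rot: [-1.568, -0.01, 0.053]
force: [0.2, -0.4, -1.0]
width: 0.0239
```

Request:
move_arm:
  deltas:
    - {"dp":[0,1,0],"rotation":[0,0,0]}

```text
t: 42.5
eef_pos: [0.4268, -0.0441, 0.067]
ee_rot: [-1.568, -0.01, 0.054]
force: [-0.6, 1.0, -1.6]
width: 0.0234
```

Request:
move_arm:
  deltas:
    - {"dp":[-0.5,1,0],"rotation":[0,0,0.2]}
    - {"dp":[0,0.8,0],"rotation":[0,0,0]}

```text
t: 42.67
eef_pos: [0.4265, -0.044, 0.0655]
ee_rot: [-1.567, -0.007, 0.054]
force: [-1.7, 0.1, 1.0]
width: 0.0237
```

```bash
python3 plan.py 425.7 -44.5 66 2.9; python3 - <<'E'
from h import *
f=crop('scene',(270,160,370,260),'g23',5.5)
E
```

```text
pos [426.5 -44.   65.5] yaw [-89.8  -0.4   3.1] w 23.7 F [-1.7  0.1  1. ] t 42.67 N 1
{"dp":[-0.9, -0.5, -0.4],"rotation":[-0.2, 0.19, 0.43]}
```

View pics/g23.png

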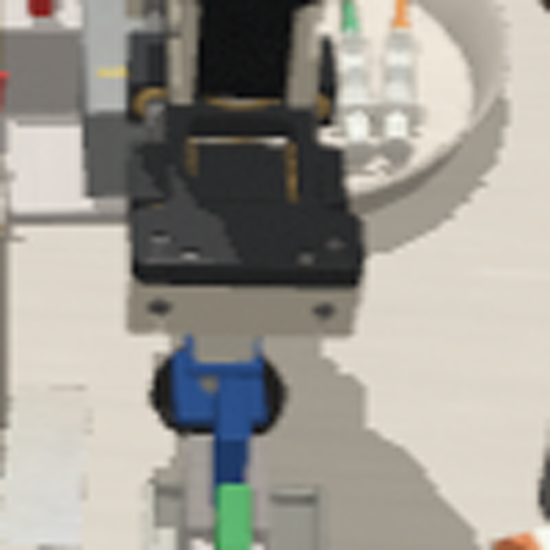

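Contact on the mat (Fz +1 against −1.3 in air). Release and rise.

Request:
move_arm:
  deltas:
    - {"dp":[0,0,0],"rotation":[0,0,0]}
    - {"dp":[0,0,0],"rotation":[0,0,0]}
    - {"dp":[0,0,0],"rotation":[0,0,0]}
    - {"dp":[0,0,0],"rotation":[0,0,0]}
    - {"dp":[0,-8,0],"rotation":[0,0,0]}
  jaw: 150

```text
t: 43.13
eef_pos: [0.4262, -0.0443, 0.0731]
ee_rot: [-1.568, -0.007, 0.054]
force: [-0.3, -0.5, -0.2]
width: 0.0361
```

Request:
move_arm:
  deltas:
    - {"dp":[0,-20,0],"rotation":[0,0,0]}
    - {"dp":[0,-35,0],"rotation":[0,0,0]}
    - {"dp":[0,-35,0],"rotation":[0,0,0]}
    - {"dp":[-5,-25,20],"rotation":[0,0,0]}
    - {"dp":[-5,0,35],"rotation":[0,0,0]}

```text
t: 43.55
eef_pos: [0.4117, 0.0071, 0.1955]
ee_rot: [-1.57, -0.003, 0.049]
force: [1.9, 0.7, 0.6]
width: 0.0363
```

Request:
move_arm:
  deltas:
    - {"dp":[-5,0,38],"rotation":[0,0,0]}
    - {"dp":[-5,0,38],"rotation":[0,0,0]}
    - {"dp":[-5,0,38],"rotation":[0,0,0]}
    - {"dp":[-5,0,38],"rotation":[0,0,0]}
    - {"dp":[-5,0,35],"rotation":[0,0,0]}

```text
t: 43.97
eef_pos: [0.3765, 0.1994, 0.2045]
ee_rot: [-1.561, -0.014, 0.043]
force: [0.6, -0.2, -0.4]
width: 0.0361
```

```bash
python3 - <<'E'
from h import *
f=arm.grab_frame('scene'); crop('scene',(220,110,400,350),'g24',2.5,f)
g=arm.grab_frame('top'); crop('top',(130,130,430,310),'g24t',2.6,g)
for n,f in(('scene',f),('top',g)):
    P=cloud(f).reshape(-1,3);x,y,z=P.T
    m=(abs(x-.422)<.04)&(abs(y+.045)<.03)&(z>.08)&(z<.105)
    if m.sum()>20: print(n,'wipe',cv2.minAreaRect((P[m][:,:2]*1000).astype(np.float32)),np.median(z[m]))
    m=(abs(x-.51)<.02)&(abs(y+.227)<.03)&(z>.09)&(z<.115)
    if m.sum()>10: print(n,'red handle',cv2.minAreaRect((P[m][:,:2]*1000).astype(np.float32)),np.median(z[m]))
print(arm.get_state()['t'])
E
```

```text
scene wipe ((424.3918762207031, -41.182106018066406), (23.25448226928711, 24.19588279724121), 1.9634124040603638) 0.08894335140257037
scene red handle ((510.3970031738281, -220.85752868652344), (9.559684753417969, 29.992502212524414), 4.428218841552734) 0.10018556054359085
top wipe ((422.5437316894531, -45.238346099853516), (24.006792068481445, 23.701669692993164), 7.786564826965332) 0.08896228627622987
top red handle ((508.72808837890625, -224.2633514404297), (12.190957069396973, 28.59087371826172), 6.343301773071289) 0.09898454944933488
44.0667
```

View pics/g24.png

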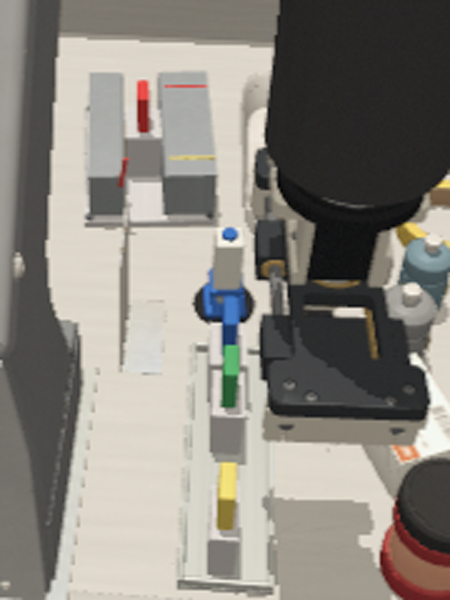

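View pics/g24t.png

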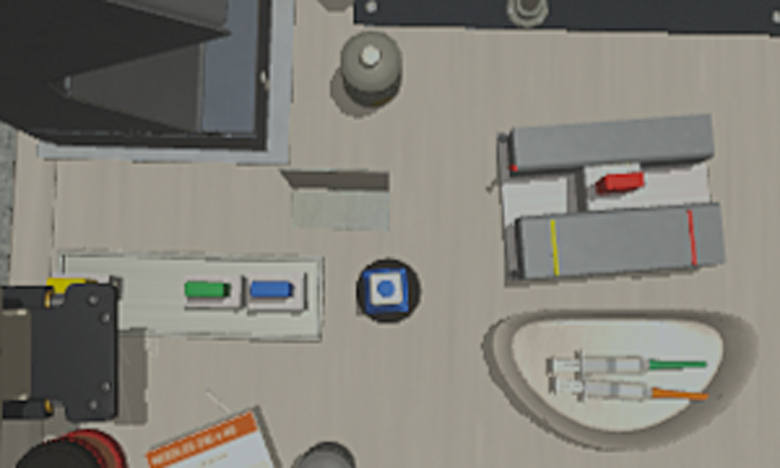

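```bash
python3 -c "
from station import arm
print(arm.job_done())"
```

```text
the job is handed in; nothing more can be done
None
```

The job is done and handed in at about 44 s of the 210 s allowed. No verdict was reported, so what follows rests on my own last checks.

- **Syringes:** Both capped syringes, green and orange, were moved into the kidney dish before anything else. The last top picture shows them lying in the dish.
- **Spacer blocks:** I tried 20, 25, 30 and 35 mm in that order in the middle of the gap.
    - All four went down to the gap floor. The stop heights and contact force agreed with the floor each time.
    - The 20, 25 and 30 mm blocks were put back upright on the tray. The last scene picture shows the yellow and green ones standing. The top picture shows the blue and green ones in place, with the gripper half covering the yellow.
    - The 35 mm block stands in the gap. Its handle top reads 99–100 mm, where 100 mm means it is fully down. It presses the leaf and sits about 4 mm from the exact middle along the gap.
- **Wipe:** The foot was drawn from about 3 mm before the yellow line to the red line. The pose and camera gave about 8 mm of spring travel all along. The wrist force was less certain: just before the stroke it read about 1 N more than that travel implies, but it was steady within its noise during the stroke.
- **Wipe tool:** It stands upright on its mat again, with its top at 89 mm as it should be.
- **Other things:** I did not touch the lead pot. The dish had not visibly moved in the last picture.

The two cameras differed by 2 to 4 mm in position. I averaged them and checked against the arm's own pose.

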